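Sort left- and right-hand webbing guide arms and dock the bins

ROBOT

A 7-joint arm with a two-finger parallel gripper is mounted at the origin on the work surface. World frame = base frame: x ahead of the robot, y to its left, z up, the work surface at z = 0. Lengths are in m, angles in rad, forces in N, time in s.
With the tool pointing down it reaches from about 0.4 to 0.9 m from the base axis. Payload 5.5 kg.
Tool frame: the origin (TCP) lies midway between the tips of the shut fingers; the grasp point (between the pads) lies 19 mm behind it; y points along the fingers, z is the direction in which the jaws open and shut, and the axes are right-handed (so a half turn about y gives the same grasp; the last joint's range is limited). The gripper opens to 92 mm and grips with 3 to 60 N. Pads are 19 mm wide; open, the fingers measure 130 mm over their backs; the gripper's body (75 mm by 190 mm) begins 47 mm behind the grasp point.
Start: joints at [1.583, 0.501, -0.427, 1.55, 0.221, 1.138, -0.21], TCP at [0.161, -0.63, 0.187] pointing down, gripper open.
Joint ranges: [-2.88, 2.88], [-0.31, 2.03], [-1.54, 1.56], [0.2, 2.42], [-1.41, 4.55], [0.19, 2.02], [-2.57, 2.57]. Speed limits (rad/s): [2.57, 2.57, 3.14, 3.14, 3.14, 3.14, 3.14].

INTERFACE

Orientations are given as [roll, pitch, yaw] about the fixed x, y, z axes, in that order (R = Rz(yaw) Ry(pitch) Rx(roll)).
In Python, from workcell import ctrl gives the robot as it stands. The module is installed in compiled form; this text tells all that it offers.
- The arm moves only by the tool send_rows, never from a script. Its argument "rows" is a list of rows, each a list of 5 numbers: the opening, from 0 (shut) to 1 (fully open), then the shift along the tool's x, y, z in units of 40 mm (1.0 is 40 mm), then the turn about the tool's y in units of 8 degrees (1.0 is 8 degrees). In form: [[hand, x, y, z, spin], ...]. A call has 1 to 8 rows; each row is the pose to reach, as a shift and turn from the pose measured when the call began, along the tool's axes at that moment; what a row does not reach only later rows make up. A row lasts 1/8 s, in which the tool goes at most 62.5 mm and 10.7 degrees, less where a joint would pass 70% of its speed; a pose out of reach is approached as far as the arm can. A call with a gripper value outside its range is refused whole. The fingers move at their own pace and stop on an object; "force" is the grip in N (left out, the last holds). Time passes only in rows, so rows that repeat a pose let the fingers close. It gives the time, the measured TCP pose, the force and the opening at its end, in the units of the state.
- ctrl.observe(): the state, without advancing time (a new reading comes with each control period).
- ctrl.camera(name): name is "side" or "top" or "wrist"; returns a dict with "image" (384x512x3 uint8, red, green, blue), "mtx" (3x3 intrinsics, pixels), "k1" (the pictures are not rectified: a ray, as slopes to the right and down, at radius r is drawn at 1 + k1 r^2 times it, then the intrinsics apply), "R" (3x3) and "t" (3): a world point X has camera coordinates R X + t. Camera axes: x right, y down, z forward; pixel columns grow to the right and rows downward; lengths in m; the calibration is good to about 2 mm. A picture is of the moment at which its call begins. There is no depth.
- ctrl.finish_job(): hands the job in, once; it reports no verdict.
The state is a dict: "time_s": time; "joints": joint angles; "dq": joint speeds; "effort": joint torques, N m; "position": TCP position; "ee_rot": TCP orientation; "wrist_force": force on the tool from outside, world axes, zero at the start; "moment": the same for the moment, N m; "grip_width": finger opening in m.
Only numpy, scipy, OpenCV 4.12 (cv2) and the standard library are available. Lean on these libraries where they do the work, as an engineer would, in place of code of your own. Each camera call takes 0.05 s, during which the arm holds its last target.

TASK

Put every left-hand guide arm into the blue bin and every right-hand guide arm into the green bin (with the black knob facing up and the foot end pointing away from you, a left-hand arm's foot points left). When all the arms are sorted, push each bin away from the robot along its lane, under its hood, until you feel it come fully home against the hidden stop. Leave the other things on the table, including the cross-shaped guide without a knob, where they are.

Things in the scene. Friction and masses are not known exactly. Their poses are not given: they have to be found in the camera images.
- lh1_c (a point): Left-hand arm 1 (may be absent): gold flat L, 0.12 kg, bar 110 x 18 x 16 mm along own x; point at bar centre, half-way up (8 mm when flat). At its +x end a foot 18 mm wide, 16 thick reaches own y = +38 mm. Black knob, 17 mm wide, 14 high, on top (own +z) at x = -42 mm. Knob up, foot end away from you, the foot points left. Starts flat, knob up. Belongs in the blue bin.
- lh2_c (a point): Left-hand arm 2 (may be absent): gold flat L, 0.12 kg, bar 110 x 18 x 16 mm along own x; point at bar centre, half-way up (8 mm when flat). At its +x end a foot 18 mm wide, 16 thick reaches own y = +38 mm. Black knob, 17 mm wide, 14 high, on top (own +z) at x = -42 mm. Knob up, foot end away from you, the foot points left. Starts flat, knob up. Belongs in the blue bin.
- lh3_c (a point): Left-hand arm 3 (may be absent): gold flat L, 0.12 kg, bar 110 x 18 x 16 mm along own x; point at bar centre, half-way up (8 mm when flat). At its +x end a foot 18 mm wide, 16 thick reaches own y = +38 mm. Black knob, 17 mm wide, 14 high, on top (own +z) at x = -42 mm. Knob up, foot end away from you, the foot points left. Starts flat, knob up. Belongs in the blue bin.
- rh1_c (a point): Right-hand arm 1 (may be absent): gold flat L, 0.12 kg, bar 110 x 18 x 16 mm along own x; point at bar centre, half-way up (8 mm when flat). At its +x end a foot 18 mm wide, 16 thick reaches own y = -38 mm. Black knob, 17 mm wide, 14 high, on top (own +z) at x = -42 mm. Knob up, foot end away from you, the foot points right. Starts flat, knob up. Belongs in the green bin.
- rh2_c (a point): Right-hand arm 2 (may be absent): gold flat L, 0.12 kg, bar 110 x 18 x 16 mm along own x; point at bar centre, half-way up (8 mm when flat). At its +x end a foot 18 mm wide, 16 thick reaches own y = -38 mm. Black knob, 17 mm wide, 14 high, on top (own +z) at x = -42 mm. Knob up, foot end away from you, the foot points right. Starts flat, knob up. Belongs in the green bin.
- rh3_c (a point): Right-hand arm 3 (may be absent): gold flat L, 0.12 kg, bar 110 x 18 x 16 mm along own x; point at bar centre, half-way up (8 mm when flat). At its +x end a foot 18 mm wide, 16 thick reaches own y = -38 mm. Black knob, 17 mm wide, 14 high, on top (own +z) at x = -42 mm. Knob up, foot end away from you, the foot points right. Starts flat, knob up. Belongs in the green bin.
- bin_blue: blue open bin for left-hand arms, loose, 180 (own x) x 150 (own y) x 55 mm high, walls and floor 5 mm, 0.3 kg empty; origin under its centre. Stands in its lane, on either side of the table. Pushed at its near wall (own x = -90 mm) towards own +x it slides 55 to 120 mm at a few N (up to 10 N loaded) and then meets a rigid stop hidden under the hood, whose distance varies: feel for it.
- dock_blue: fixed lane of the blue bin, origin on the table on the lane's centre line, own x along the lane away from the robot: two rails 16 mm high, centred at own y = +-84 mm (4 mm play beside the bin), x -100 to 210 mm, and a white hood over x 100 to 210 mm, its roof 80 to 90 mm up, with blue patch on top. At the start the bin stands wholly in front of the hood, open from above.
- pin_blue (a joint): red tell-tale pin through the hidden stop of the blue bin's lane, travel in m: 0 = out, about 0.015 when the bin rests against the stop. The bin's far wall starts to push it 15 mm before the stop. No spring, 0.5 N of friction: it stays where it is pushed.
- bin_green: green open bin for right-hand arms, loose, 180 (own x) x 150 (own y) x 55 mm high, walls and floor 5 mm, 0.3 kg empty; origin under its centre. Stands in its lane, on either side of the table. Pushed at its near wall (own x = -90 mm) towards own +x it slides 55 to 120 mm at a few N (up to 10 N loaded) and then meets a rigid stop hidden under the hood, whose distance varies: feel for it.
- dock_green: fixed lane of the green bin, origin on the table on the lane's centre line, own x along the lane away from the robot: two rails 16 mm high, centred at own y = +-84 mm (4 mm play beside the bin), x -100 to 210 mm, and a white hood over x 100 to 210 mm, its roof 80 to 90 mm up, with green patch on top. At the start the bin stands wholly in front of the hood, open from above.
- pin_green (a joint): red tell-tale pin through the hidden stop of the green bin's lane, travel in m: 0 = out, about 0.015 when the bin rests against the stop. The bin's far wall starts to push it 15 mm before the stop. No spring, 0.5 N of friction: it stays where it is pushed.
- tin: closed round steel grease tin, 48 mm across, 30 mm high, standing among the arms; origin under its centre; not to be moved
- gauge_block: dark steel gauge block 36 x 30 x 24 mm standing among the arms; origin under its centre; not to be moved
- tee_guide: gold symmetrical cross-shaped guide, bar 100 x 18 x 16 mm (own x) with a 70 mm cross-piece in the middle, no knob: neither left- nor right-hand, stays beyond the arms at the far side of the table; origin under its centre
- screwdriver: orange-handled screwdriver, 180 mm, lying at the far side; stays
- tape: yellow ring of tape, 90 mm across, 25 mm high, at the far side; origin under its centre; stays
There are look-alikes about, which are no part of the job. What is shaped like the part that bears rh3_c but pink is not meant.

How it is judged:
On the way, in this order (a step that is already met when the one before it is completed fails the run):
1. every guide arm lies in the bin of its own hand (x of lh1_c in the frame of bin_blue between -0.085 and 0.085 m and y of lh1_c in the frame of bin_blue between -0.07 and 0.07 m and z of lh1_c in the frame of bin_blue between 0 and 0.06 m and x of lh2_c in the frame of bin_blue between -0.085 and 0.085 m and y of lh2_c in the frame of bin_blue between -0.07 and 0.07 m and z of lh2_c in the frame of bin_blue between 0 and 0.06 m and x of lh3_c in the frame of bin_blue between -0.085 and 0.085 m and y of lh3_c in the frame of bin_blue between -0.07 and 0.07 m and z of lh3_c in the frame of bin_blue between 0 and 0.06 m and x of rh1_c in the frame of bin_green between -0.085 and 0.085 m and y of rh1_c in the frame of bin_green between -0.07 and 0.07 m and z of rh1_c in the frame of bin_green between 0 and 0.06 m and x of rh2_c in the frame of bin_green between -0.085 and 0.085 m and y of rh2_c in the frame of bin_green between -0.07 and 0.07 m and z of rh2_c in the frame of bin_green between 0 and 0.06 m and x of rh3_c in the frame of bin_green between -0.085 and 0.085 m and y of rh3_c in the frame of bin_green between -0.07 and 0.07 m and z of rh3_c in the frame of bin_green between 0 and 0.06 m), for 0.2 s.
2. both bins are pushed home against their stops (value of joint each of pin_blue, pin_green above 0.012 m), for 0.2 s.
At the end, for the whole second after the job is handed in: Every arm present lies in its own bin (its centre within the bin's walls and less than 60 mm above the bin's underside), both tell-tale pins are pushed in more than 12 mm (bins within about 3 mm of their stops), and the bins stand flat on the table (underside less than 10 mm up) at rest (all of step 1 and all of step 2 and linear speed of each of bin_blue, bin_green below 0.02 m/s and height (world z) of each of bin_blue, bin_green below 0.01 m); the robot touches nothing.
It fails at once if another thing on the table is moved more than 50 mm (distance of any of tin, gauge_block, tee_guide, screwdriver, tape from where it was at the start of the episode above 0.05 m).
Of lh1, lh2, lh3, rh1, rh2, rh3 only 4 to 6 are there at a start; the rules pass over those that are not, and their reading is None.
At some moment in a run one of lh1, lh2, lh3, rh1, rh2, rh3 may be knocked a few centimetres aside while the robot is not near it.
Once in a run the grip may slacken for a moment while it holds something.
It also fails if it takes over 210 s, if anything falls off the work surface, if the arm or the gripper's body presses on something with over 40 N, if the wrist force passes 120 N, or if a joint passes its speed limit or range.

## Working session

There is one attempt and no reset: what is moved stays moved. The work goes in short steps, Python scripts to look and compute and a tool call to move; the robot and the scene stay as the last step left them, time stands still between calls to the robot, and variables do not carry over. Pictures are saved under pics/ and viewed, and the job is handed in when it is done.

Besides the shell and the picture viewer there is one more tool, called after "Request:" as name([rows], argument=value, ...), one row to a line, values as JSON. send_rows: Moves the arm, as the interface text tells. Its arguments: {"type":"object","properties":{"rows":{"type":"array","items":{"type":"array","items":{"type":"number"}}},"force":{"type":"number"}},"required":["rows"]}

```bash
mkdir -p pics; ls
python3 - <<'E'
from workcell import ctrl
import cv2
print(ctrl.observe())
for n in ["side","top","wrist"]:
    c=ctrl.camera(n); cv2.imwrite(f"pics/{n}0.png",c["image"][:,:,::-1]); print(n,c["mtx"].tolist(),c["k1"],c["R"].tolist(),c["t"].tolist())
E
```

```text
pics
{'time_s': 0.0, 'joints': array([ 1.58318008,  0.5018799 , -0.42677955,  1.55148026,  0.22078596,
        1.13830505, -0.21026142]), 'dq': array([-3.85737693e-04,  5.28364919e-04, -7.82063946e-05, -1.78187568e-04,
       -1.26987208e-03,  1.21799051e-03, -1.72052829e-03]), 'effort': array([ 9.60630291e-05, -5.66596019e+01, -5.81635237e+00, -2.79111975e+01,
       -6.86679035e-02,  3.10283597e-02,  2.08438478e-04]), 'position': array([ 0.16108521, -0.62889094,  0.18604473]), 'ee_rot': array([-1.57281294e+00,  7.70950424e-05, -2.89069314e+00]), 'wrist_force': array([0.46715351, 0.44000431, 0.6913044 ]), 'moment': array([-0.01452977,  0.01718277,  0.01202636]), 'grip_width': 0.09183855704765169}
side [[347.49573904412927, 0.0, 251.8943978828081], [0.0, 347.49573904412927, 190.67240279184574], [0.0, 0.0, 1.0]] 0.0025858977698345444 [[-0.9803316341703981, -0.19735689833662615, -0.0003764621409446129], [-0.11383456670381152, 0.5670070265580915, -0.8158092444052761], [0.16121903878932053, -0.799720755334447, -0.5783209619399502]] [0.5041433128067404, 0.14339319308680365, 0.9092635724414521]
top [[373.1159843060169, 0.0, 261.79713947169887], [0.0, 373.1159843060169, 189.14007084009475], [0.0, 0.0, 1.0]] 0.035123737737408935 [[0.013312191877906408, -0.9999093151898497, 0.0020364046678878964], [-0.995304615017904, -0.013446102226154139, -0.09585366794747874], [0.09587235718113697, -0.0007508205440748402, -0.9953933531006941]] [-0.13251506347118727, 0.5358620654468328, 1.1430026468133287]
wrist [[264.6693827243439, 0.0, 256.5835423463314], [0.0, 264.6693827243439, 188.6071409873277], [0.0, 0.0, 1.0]] -0.02415144953606032 [[0.24942760363090483, -0.9683925394275069, -0.0013266981915139916], [-0.9217532321830514, -0.23783437811823258, 0.30627730497902433], [-0.29691219157697935, -0.07517112588129037, -0.9519414122343333]] [-0.6500834240486397, -0.03888172658164949, 0.3918437211373129]
```

View pics/top0.png

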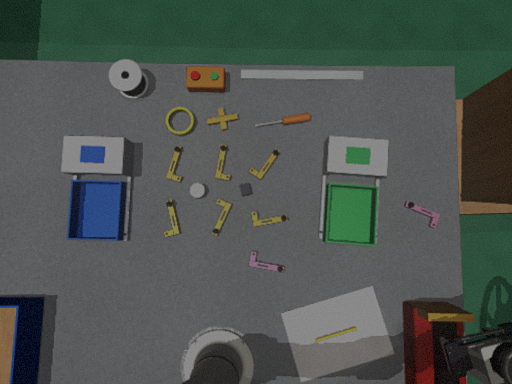

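View pics/side0.png

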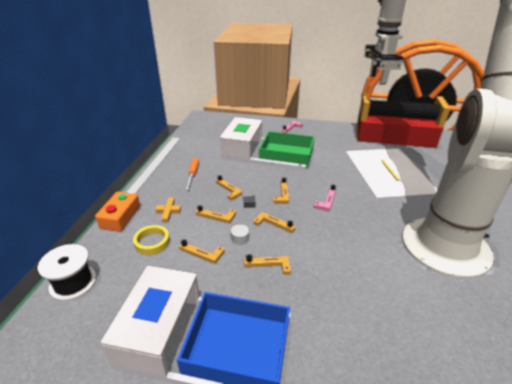

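View pics/wrist0.png

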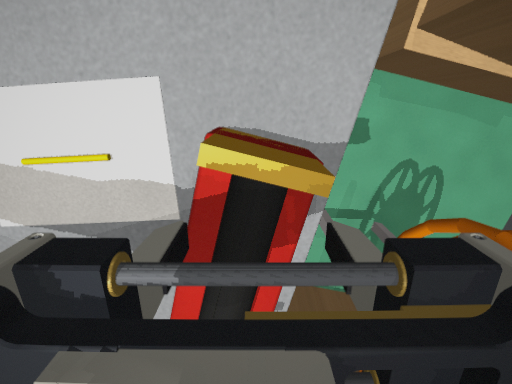

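The top view shows six gold L arms: (175,163), (222,162), (265,164), (173,218), (222,217) and (268,219). Two pink look-alikes are at (266,263) and (423,213), and the knobless cross is at (222,118). Next I'll enlarge the cluster.

```bash
cat > h.py <<'E'
from workcell import ctrl
import numpy as np, cv2
def ray(c,u,v):
    K=c["mtx"]; k=c["k1"]
    x=(u-K[0][2])/K[0][0]; y=(v-K[1][2])/K[1][1]
    rd=np.hypot(x,y); r=rd
    for _ in range(20): r=rd/(1+k*r*r)
    s=r/rd if rd>0 else 1
    R=np.array(c["R"]);t=np.array(c["t"])
    return -R.T@t, R.T@np.array([x*s,y*s,1])
def px2w(c,u,v,z):
    o,d=ray(c,u,v); return o+d*(z-o[2])/d[2]
def w2px(c,X):
    p=np.array(c["R"])@np.array(X)+c["t"]; x,y=p[:2]/p[2]; f=1+c["k1"]*(x*x+y*y)
    K=c["mtx"]; return K[0][0]*x*f+K[0][2],K[1][1]*y*f+K[1][2]
def crop(c,u0,u1,v0,v1,s,fn):
    im=c["image"][v0:v1,u0:u1,::-1]
    cv2.imwrite(fn,cv2.resize(im,None,fx=s,fy=s,interpolation=cv2.INTER_CUBIC))
E
python3 - <<'E'
from h import *
c=ctrl.camera("top")
crop(c,155,295,135,280,5,"pics/t1.png")
crop(c,55,140,125,250,4,"pics/t2.png")
crop(c,315,400,125,250,4,"pics/t3.png")
E
```

```text
(no output)
```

View pics/t1.png

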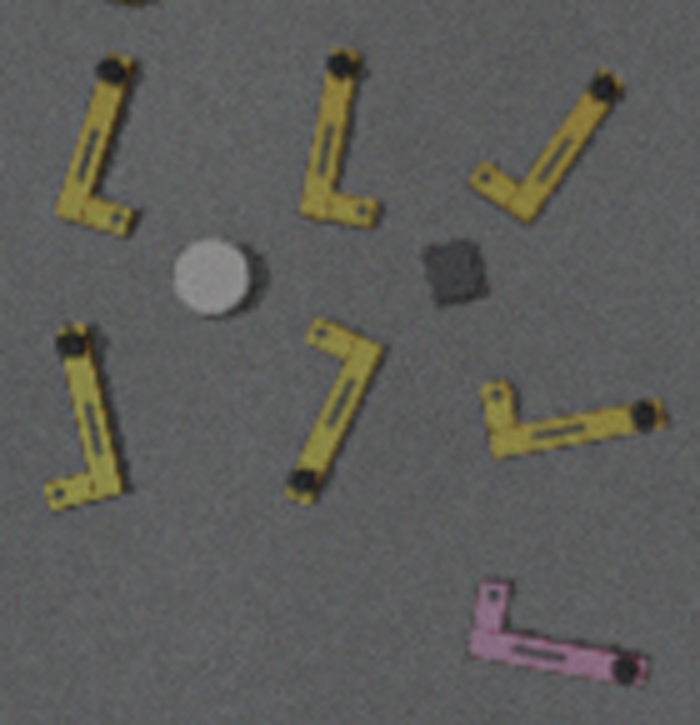

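View pics/t2.png

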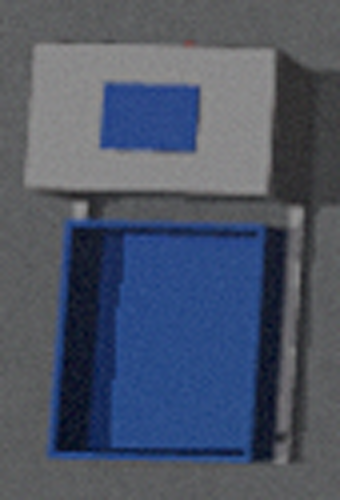

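View pics/t3.png

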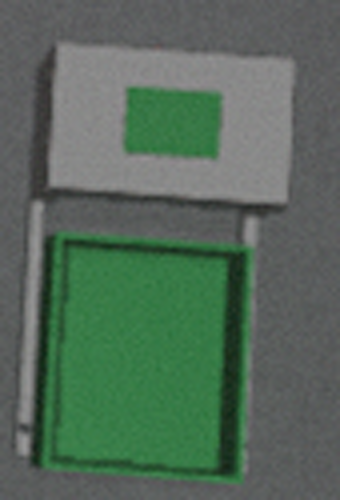

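Facing from knob to foot in the crop:
- **Left-hand (blue):** A (175,163), B (222,162) and E (222,217).
- **Right-hand (green):** C (265,164), D (173,218) and F (268,219).
- **Not meant:** the pink arms and the cross.

Now I'll fit poses to the gold masks.

```bash
cat >> h.py <<'E'
from scipy.optimize import minimize
from scipy.ndimage import gaussian_filter
def armpts(hand,px,py,th,z):
    s=hand
    P=np.array([[-.055,-.009*s],[.055,-.009*s],[.055,.038*s],[.037,.038*s],[.037,.009*s],[-.055,.009*s]])
    c,n=np.cos(th),np.sin(th)
    return np.c_[px+c*P[:,0]-n*P[:,1],py+n*P[:,0]+c*P[:,1],np.full(6,z)]
def goldmask(c):
    im=cv2.cvtColor(np.ascontiguousarray(c["image"]),cv2.COLOR_RGB2HSV)
    m=((im[...,0]>15)&(im[...,0]<35)&(im[...,1]>110)&(im[...,2]>50)).astype(np.uint8)
    return m
def fit(c,hand,knob,elbow,S=8):
    a=px2w(c,*knob,0.03); b=px2w(c,*elbow,0.016); d=b-a; th=np.arctan2(d[1],d[0])
    x0=np.array([a[0]+.042*np.cos(th),a[1]+.042*np.sin(th),th])
    m=goldmask(c)
    u,v=w2px(c,[x0[0],x0[1],.016]); u=int(u);v=int(v);r=28
    u0=max(u-r,0);v0=max(v-r,0)
    sub=m[v0:v0+2*r,u0:u0+2*r]
    # keep largest component, union with black knob handled by weight
    n,l,st,_=cv2.connectedComponentsWithStats(sub)
    k=1+np.argmax(st[1:,4]); sub=(l==k).astype(float)
    def cost(p):
        hi=np.zeros((2*r*S,2*r*S),np.float32)
        poly=np.array([w2px(c,X) for X in armpts(hand,x0[0]+p[0]/100,x0[1]+p[1]/100,x0[2]+p[2]/5,.014)])
        cv2.fillPoly(hi,[np.round((poly-[u0-.5,v0-.5])*S*16).astype(np.int32)],1.,shift=4)
        # knob hides: weight out
        kx=w2px(c,[x0[0]+p[0]/100-.042*np.cos(x0[2]+p[2]/5),x0[1]+p[1]/100-.042*np.sin(x0[2]+p[2]/5),.03])
        lo=cv2.resize(hi,(2*r,2*r),interpolation=cv2.INTER_AREA)
        w=np.ones_like(lo); cv2.circle(w,(int(round(kx[0]-u0)),int(round(kx[1]-v0))),4,0.3,-1)
        return (w*(gaussian_filter(lo,.5)-gaussian_filter(sub,.5))**2).sum()
    best=min((minimize(cost,[0,0,g],method="Nelder-Mead",options=dict(initial_simplex=[[0,0,g],[.6,0,g],[0,.6,g],[0,0,g+.6]],xatol=.01,fatol=.01)) for g in(-.2,.2)),key=lambda q:q.fun)
    p=best.x
    return x0[0]+p[0]/100,x0[1]+p[1]/100,x0[2]+p[2]/5,best.fun
E
cat > arms.py <<'E'
from h import *
f=lambda x,y:(155+x/5-.4,135+y/5-.4)
G=dict(A=(1,f(115,70),f(78,208)),B=(1,f(340,65),f(318,205)),E=(1,f(303,480),f(365,350)),
C=(-1,f(600,88),f(528,208)),D=(-1,f(72,343),f(106,488)),F=(-1,f(645,413),f(505,440)))
E
python3 - <<'E'
from arms import *
c=ctrl.camera("top")
im=cv2.resize(c["image"][:,:,::-1],None,fx=1,fy=1).copy()
big=cv2.resize(im[135:255,155:295],None,fx=5,fy=5,interpolation=cv2.INTER_CUBIC)
for k,(h,a,b) in G.items():
    x,y,t,f_=fit(c,h,a,b); print(k,h,round(x,4),round(y,4),round(np.degrees(t),1),round(f_,1))
    poly=np.array([w2px(c,X) for X in armpts(h,x,y,t,.016)])
    cv2.polylines(big,[np.round((poly-[155-.5,135-.5])*5).astype(int)],True,(0,0,255),1)
cv2.imwrite("pics/fit.png",big)
# bins
g=lambda u0,v0,x,y:(u0+x/4-.4,v0+y/4-.4)
for n,u0,P in (("blue",55,[(68,222),(265,225),(250,460),(50,458)]),("green",315,[(52,235),(250,247),(242,480),(35,467)])):
    Q=np.array([px2w(c,*g(u0,125,*p),.055)[:2] for p in P]); print(n,Q.round(3).tolist(),Q.mean(0).round(3), [round(float(np.linalg.norm(Q[i]-Q[i-1])),3) for i in range(4)])
for p in [(210,276),(455,272)]: print(px2w(c,*(155+p[0]/5,135+p[1]/5),.027))
for n,u0,P in (("hoodb",55,[(35,45),(272,48),(267,193),(27,188)]),("hoodg",315,[(57,43),(293,60),(287,203),(50,185)])):
    Q=np.array([px2w(c,*g(u0,125,*p),.09)[:2] for p in P]); print(n,Q.round(3).tolist())
E
```

```text
A 1 0.6221 0.1561 164.0 33.6
B 1 0.6264 0.007 170.5 28.9
E 1 0.4444 -0.0001 -24.3 41.1
C -1 0.6205 -0.143 146.5 27.5
D -1 0.4485 0.1523 -164.9 37.4
F -1 0.4416 -0.1528 101.5 37.5
blue [[0.555, 0.452], [0.554, 0.304], [0.377, 0.306], [0.377, 0.453]] [0.466 0.379] [0.177, 0.148, 0.177, 0.147]
green [[0.555, -0.326], [0.548, -0.477], [0.372, -0.468], [0.379, -0.313]] [ 0.464 -0.396] [0.176, 0.151, 0.176, 0.155]
[0.53142115 0.07707721 0.027     ]
[ 0.53599798 -0.07590165  0.027     ]
hoodb [[0.682, 0.466], [0.683, 0.292], [0.574, 0.29], [0.575, 0.465]]
hoodg [[0.696, -0.324], [0.685, -0.5], [0.577, -0.493], [0.589, -0.319]]
```

View pics/fit.png

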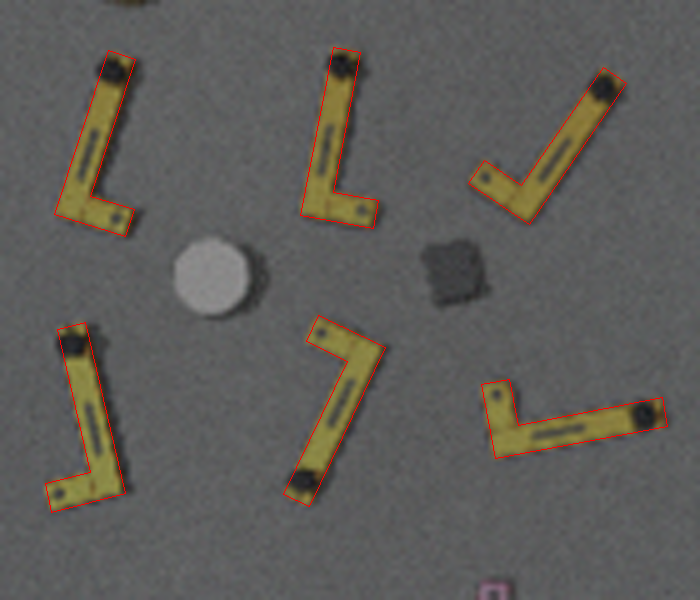

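The outlines fit all six arms to within a pixel. I choose F first (right-hand, at (268,219)). Next is a helper that turns targets into tool-frame units.

```bash
cat > go.py <<'E'
import sys
from workcell import ctrl
import numpy as np
from scipy.spatial.transform import Rotation as Ro
# usage: go.py x y z psi  [x y z psi ...]
o=ctrl.observe(); R=Ro.from_euler("xyz",o["ee_rot"]).as_matrix(); p=np.array(o["position"])
psi=np.degrees(np.arctan2(R[1,0],R[0,0]))
print("t",round(o["time_s"],2),"p",p.round(4),"psi",round(psi,1),"grip",round(o["grip_width"],4),"F",o["wrist_force"].round(1),"q7",o["joints"][6].round(2),"q",o["joints"].round(2)[:6])
a=list(map(float,sys.argv[1:]))
for i in range(0,len(a),4):
    s=R.T@(np.array(a[i:i+3])-p)/.04
    d=a[i+3]-psi
    print("shift",s.round(2),"spin",round(-d/8,2),"or",round(-(d-360)/8,2),round(-(d+360)/8,2))
E
python3 go.py 0.441 -0.15 0.18 -78.5
```

```text
t 0.25 p [ 0.1612 -0.6293  0.1866] psi -165.6 grip 0.0917 F [-0.2 -0.4  0.9] q7 -0.21 q [ 1.58  0.5  -0.43  1.55  0.22  1.14]
shift [-9.75  0.18 -9.87] spin -10.89 or 34.11 -55.89
```

Request:
send_rows([
  [0.5,-1.2,0,-1.2,-1.2],
  [0.5,-2.4,0,-2.4,-2.4],
  [0.5,-3.6,0,-3.6,-3.6],
  [0.5,-4.8,0,-4.8,-4.8],
  [0.5,-6,0,-6.1,-6],
  [0.5,-7.2,0,-7.3,-7.2],
  [0.5,-8.4,0.1,-8.5,-8.5],
  [0.5,-9.6,0.18,-9.7,-9.8],
], force=40)

```text
time_s: 1.25
position: [0.4142, -0.1966, 0.1822]
ee_rot: [-1.57, -0.001, -1.517]
wrist_force: [0.8, -0.1, 0.1]
grip_width: 0.0458
```

```bash
python3 go.py 0.441 -0.15 0.08 -78.5  0.441 -0.15 0.003 -78.5
```

```text
t 1.25 p [ 0.4142 -0.1966  0.1822] psi -86.9 grip 0.0458 F [ 0.8 -0.1  0.1] q7 0.23 q [ 1.23  0.23 -0.95  2.01  0.22  1.01]
shift [-1.13  2.55  0.73] spin -1.05 or 43.95 -46.05
shift [-1.13  4.48  0.73] spin -1.05 or 43.95 -46.05
```

Request:
send_rows([
  [0.5,-0.6,0.8,0.4,-0.6],
  [0.5,-1.13,1.8,0.73,-1.05],
  [0.5,-1.13,2.55,0.73,-1.05],
  [0.5,-1.13,2.55,0.73,-1.05],
])

```text
time_s: 1.75
position: [0.4391, -0.1488, 0.0785]
ee_rot: [-1.574, 0.002, -1.369]
wrist_force: [-0.3, -0.2, -0.4]
grip_width: 0.0457
```

```bash
python3 - <<'E'
from h import *
c=ctrl.camera("wrist"); cv2.imwrite("pics/w1.png",c["image"][:,:,::-1])
c=ctrl.camera("top"); crop(c,155,395,135,280,3,"pics/t4.png")
E
python3 go.py 0.441 -0.15 0.003 -78.5
```

```text
t 1.85 p [ 0.4413 -0.15    0.0808] psi -78.5 grip 0.046 F [ 0.1  0.4 -0.1] q7 0.06 q [ 1.01  0.43 -0.88  2.08  0.45  0.83]
shift [-0.    1.94 -0.01] spin -0.0 or 45.0 -45.0
```

View pics/w1.png

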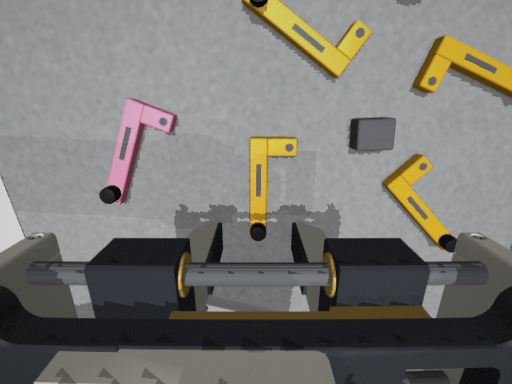

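View pics/t4.png

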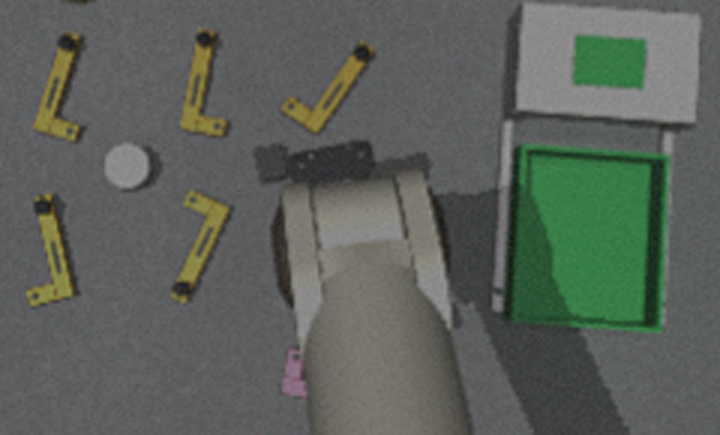

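The wrist view shows F centred between the fingers: knob at (258,232), foot end at (258,147). Next: descend, grip and lift.

Request:
send_rows([
  [0.5,0,0.9,0,0],
  [0.5,0,1.6,0,0],
  [0.5,0,1.93,0,0],
  [0.5,0,1.93,0,0],
  [0,0,1.93,0,0],
  [0,0,1.93,0,0],
  [0,0,1.93,0,0],
  [0,0,1.93,0,0],
], force=40)

```text
time_s: 2.85
position: [0.4415, -0.1502, 0.0038]
ee_rot: [-1.57, -0.001, -1.371]
wrist_force: [0.1, 0.2, 0.5]
grip_width: 0.0102
```

```bash
cat > slot.py <<'E'
import numpy as np,sys
# slot.py bin bx by heading(bin frame: 0/180) -> world TCP (grasp 3mm ahead of bar centre)
b={"g":(.464,-.396,-3.5),"b":(.466,.379,0.)}[sys.argv[1]]
bx,by,h=map(float,sys.argv[2:5])
bx+=3*np.cos(np.radians(h))
t=np.radians(b[2]); 
print((b[0]+(bx*np.cos(t)-by*np.sin(t))/1e3).round(4),(b[1]+(bx*np.sin(t)+by*np.cos(t))/1e3).round(4))
E
python3 slot.py g 28 36 0;python3 slot.py g 0 6 0;python3 slot.py g -28 -24 0
python3 slot.py b -28 36 180;python3 slot.py b 28 4 0;python3 slot.py b 0 -25 180
python3 go.py 0.497 -0.362 0.12 -183.5 0.497 -0.362 0.03 -183.5
```

```text
0.4971 -0.362
0.4674 -0.3902
0.4376 -0.4184
0.435 0.415
0.497 0.383
0.463 0.354
t 2.85 p [ 0.4415 -0.1502  0.0038] psi -78.5 grip 0.0102 F [0.1 0.2 0.5] q7 -0.07 q [ 0.9   0.56 -0.76  2.12  0.61  0.69]
shift [ 5.47 -2.9   0.31] spin 13.12 or 58.12 -31.88
shift [ 5.47 -0.65  0.31] spin 13.12 or 58.12 -31.88
```

Request:
send_rows([
  [0,0,0,0,0],
  [0,0,0,0,0],
])

```text
time_s: 3.1
position: [0.4415, -0.1502, 0.0038]
ee_rot: [-1.57, -0.001, -1.371]
wrist_force: [-0.7, 0.0, 0.4]
grip_width: 0.0005
```

Run:
```python
from h import *
c=ctrl.camera("wrist"); cv2.imwrite("pics/w2.png",c["image"][:,:,::-1])
print(ctrl.observe()["grip_width"])
```

```text
0.0004949602377160913
```

View pics/w2.png

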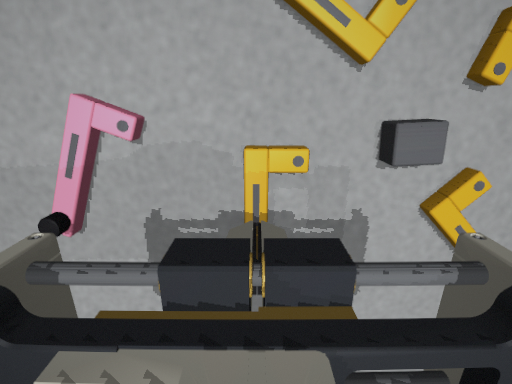

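Run:
```python
from h import *
c=ctrl.camera("wrist")
o=ctrl.observe(); print(o["wrist_force"],o["position"])
print("tcp",w2px(c,o["position"]))
P=armpts(-1,.4416,-.1528,np.radians(101.5),.016)
print([tuple(np.round(w2px(c,X))) for X in P])
crop(c,190,330,130,300,4,"pics/w3.png")
c=ctrl.camera("side"); crop(c,250,350,160,230,7,"pics/s3.png")
print([tuple(np.round(w2px(c,X))) for X in P],"tcp",w2px(c,o["position"]))
```

```text
[ 0.05319637  0.72695874 -0.71054849] [ 0.44145707 -0.15017934  0.00377795]
tcp (np.float64(255.7766568499008), np.float64(210.78701702129482))
[(np.float64(245.0), np.float64(280.0)), (np.float64(242.0), np.float64(149.0)), (np.float64(309.0), np.float64(149.0)), (np.float64(308.0), np.float64(173.0)), (np.float64(268.0), np.float64(173.0)), (np.float64(266.0), np.float64(280.0))]
[(np.float64(286.0), np.float64(179.0)), (np.float64(289.0), np.float64(199.0)), (np.float64(273.0), np.float64(199.0)), (np.float64(273.0), np.float64(196.0)), (np.float64(282.0), np.float64(196.0)), (np.float64(280.0), np.float64(179.0))] tcp (np.float64(283.8514643589648), np.float64(192.22436994571444))
```

View pics/w3.png

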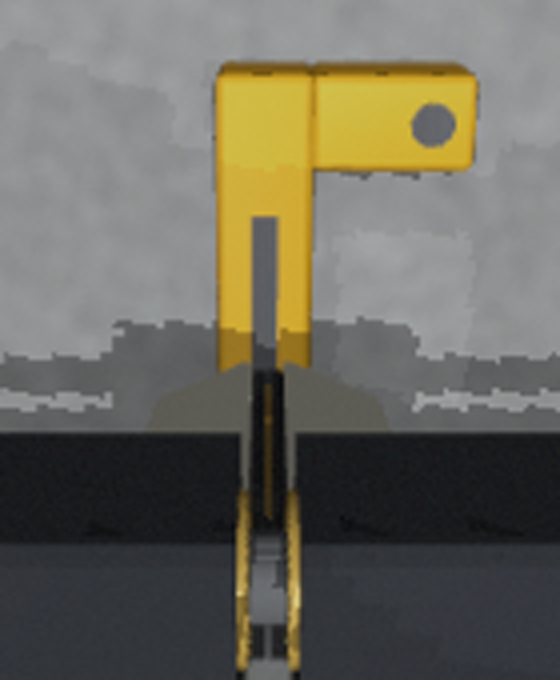

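View pics/s3.png

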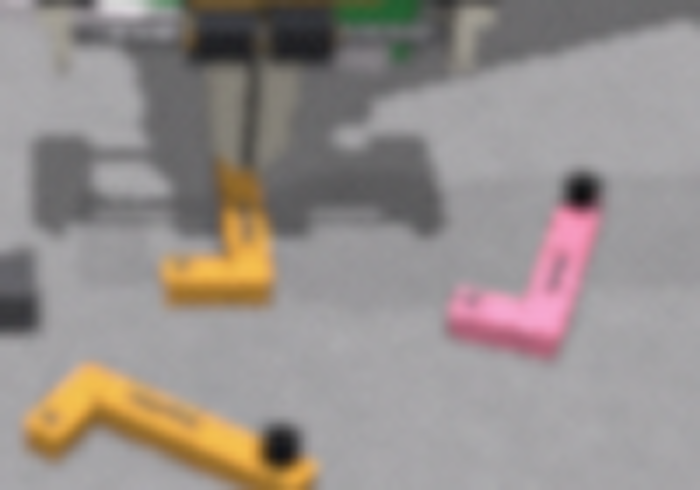

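Run:
```python
from h import *
c=ctrl.camera("wrist"); o=ctrl.observe(); p=o["position"]
s=ctrl.camera("side")
for dz in (0,.01,.015,.02,.025,.03): print(dz,np.round(w2px(c,p+[0,0,dz]),1),np.round((np.array(w2px(s,p+[0,0,dz]))-[250,160])*7))
```

```text
0 [255.8 210.8] [237. 226.]
0.01 [255.8 215.8] [238. 207.]
0.015 [255.8 218.5] [239. 198.]
0.02 [255.8 221.3] [239. 189.]
0.025 [255.7 224.3] [240. 180.]
0.03 [255.7 227.4] [241. 171.]
```

The fingers shut just above the bar. In both views the fingertips sit about 20–25 mm above the reported TCP. I'll open again and go lower step by step, watching the force.

Request:
send_rows([
  [0.5,0,0,0,0],
  [0.5,0,0,0,0],
  [0.5,0,0,0,0],
  [0.5,0,0,0,0],
  [0.5,0,0.1,0,0],
  [0.5,0,0.2,0,0],
  [0.5,0,0.2,0,0],
])

```text
time_s: 4.22
position: [0.441, -0.15, -0.0047]
ee_rot: [-1.571, -0.0, -1.371]
wrist_force: [-0.7, -0.4, 0.6]
grip_width: 0.0458
```

Run:
```python
from h import *
c=ctrl.camera("wrist"); o=ctrl.observe(); p=o["position"]; print(p,o["wrist_force"],o["grip_width"])
crop(c,130,380,130,300,3,"pics/w4.png")
s=ctrl.camera("side"); crop(s,250,350,160,230,7,"pics/s4.png")
```

```text
[ 0.44126967 -0.15000323 -0.00449481] [ 0.06111593 -0.18304148 -0.3898824 ] 0.04574145137332519
```

View pics/w4.png

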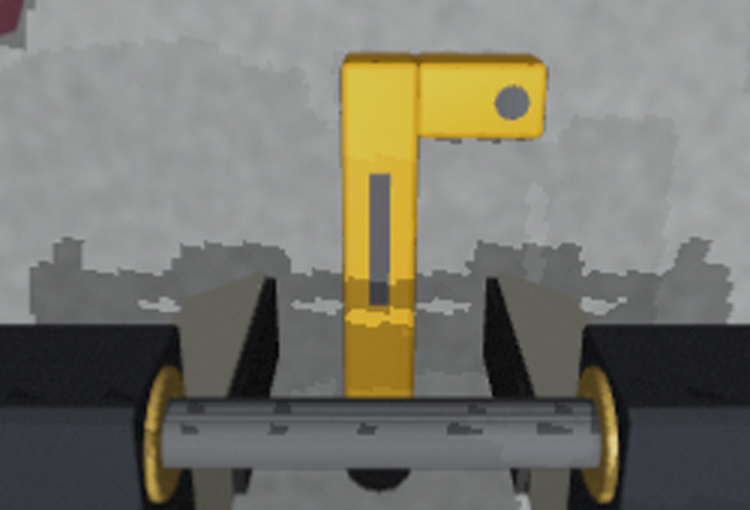

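View pics/s4.png

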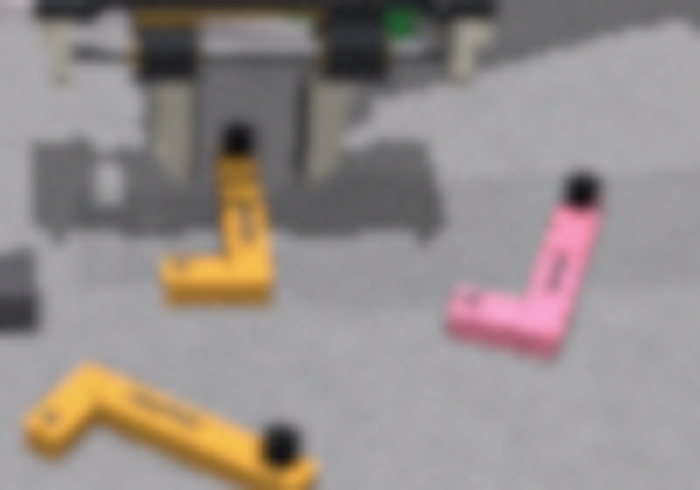

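Run:
```python
from h import *
from scipy.optimize import least_squares
c=ctrl.camera("wrist"); s=ctrl.camera("side"); p=ctrl.observe()["position"]
f=lambda X:np.r_[np.array(w2px(c,X))-[256.3,222.7],2*(np.array(w2px(s,X))-[285,185.9])]
r=least_squares(f,p); print(r.x,r.fun,p)
```

```text
[ 0.44005343 -0.14280565  0.03350371] [-0.41528612 -0.07730944 -0.96932975 -0.15557328] [ 0.4415554  -0.15014344 -0.0041924 ]
```

Request:
send_rows([
  [0.5,0,0.1,0,0],
  [0.5,0,0.2,0,0],
  [0.5,0,0.25,0,0],
  [0.5,0,0.25,0,0],
])

```text
time_s: 4.92
position: [0.4414, -0.15, -0.0144]
ee_rot: [-1.57, -0.001, -1.371]
wrist_force: [0.5, -1.1, 1.0]
grip_width: 0.0457
```

Run:
```python
from h import *
c=ctrl.camera("wrist"); o=ctrl.observe(); p=o["position"]; print(p,o["wrist_force"],o["grip_width"])
crop(c,130,380,130,300,3,"pics/w5.png")
s=ctrl.camera("side"); crop(s,250,350,160,230,7,"pics/s5.png")
```

```text
[ 0.44151215 -0.15001391 -0.01430276] [ 0.03128248  0.04249801 -0.57569996] 0.04577793545826643
```

View pics/w5.png

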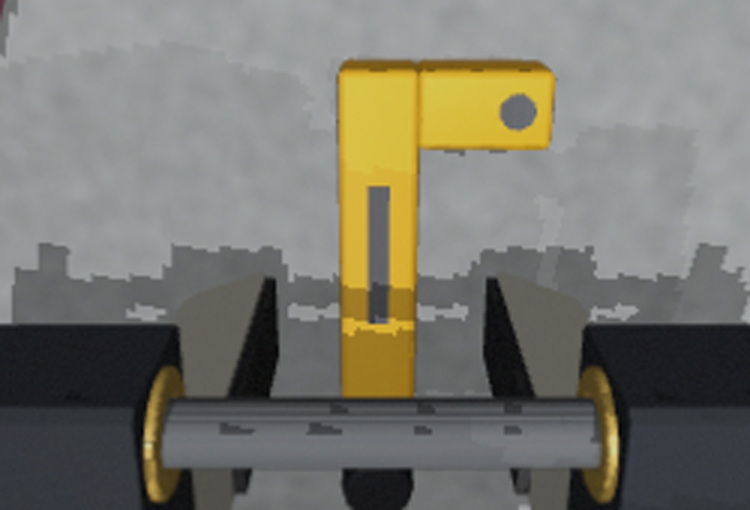

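View pics/s5.png

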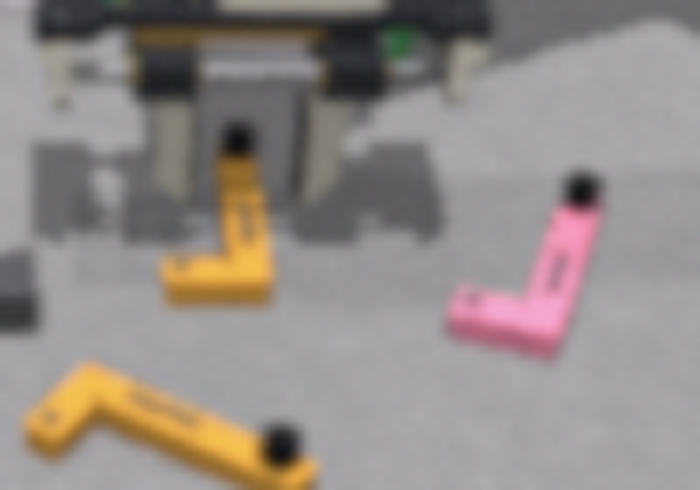

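Request:
send_rows([
  [0.5,0,0.07,0,0],
  [0.5,0,0.14,0,0],
  [0.5,0,0.18,0,0],
  [0.5,0,0.18,0,0],
])

```text
time_s: 5.52
position: [0.4414, -0.15, -0.0216]
ee_rot: [-1.57, -0.001, -1.371]
wrist_force: [-0.6, 0.2, -0.4]
grip_width: 0.0461
```

Run:
```python
from h import *
o=ctrl.observe(); p=o["position"]; print(p,o["wrist_force"],o["grip_width"])
s=ctrl.camera("side"); crop(s,250,350,160,230,7,"pics/s6.png")
```

```text
[ 0.44144872 -0.15001307 -0.02157755] [-0.59176079  0.23810892 -0.44017686] 0.04611115181953276
```

View pics/s6.png

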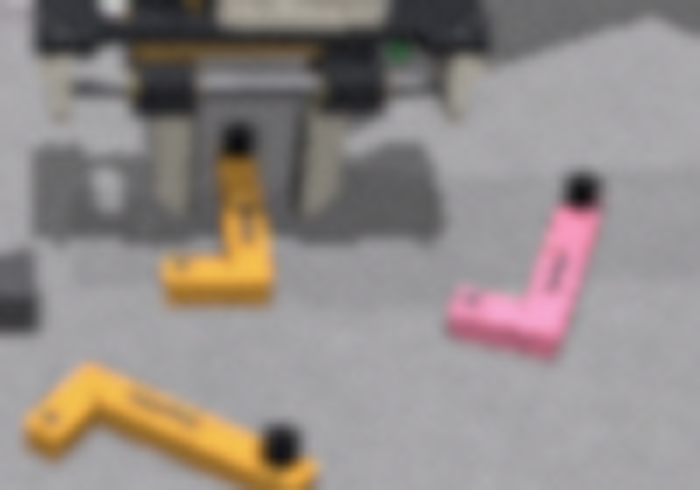

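Request:
send_rows([
  [0.5,0,0.07,0,0],
  [0.5,0,0.15,0,0],
  [0.5,0,0.15,0,0],
  [0,0,0.15,0,0],
  [0,0,0.15,0,0],
  [0,0,0.15,0,0],
  [0,0,0.15,0,0],
  [0,0,0.15,0,0],
])

```text
time_s: 6.58
position: [0.4415, -0.1501, -0.0274]
ee_rot: [-1.57, -0.001, -1.37]
wrist_force: [-0.5, -0.0, 1.2]
grip_width: 0.0169
```

Run:
```python
from h import *
o=ctrl.observe(); p=o["position"]; print(p,o["wrist_force"],o["grip_width"])
s=ctrl.camera("side"); crop(s,250,350,160,230,7,"pics/s7.png")
```

```text
[ 0.44154842 -0.15006905 -0.02743069] [-0.4541086  -0.01826097  1.1505593 ] 0.016887348484220476
```

View pics/s7.png

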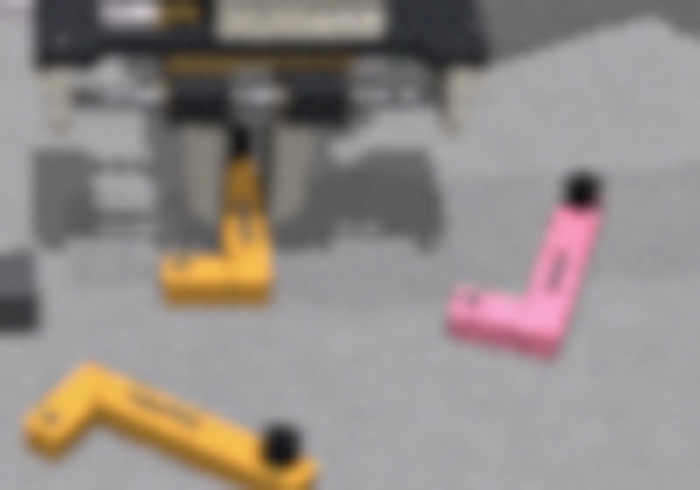

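Request:
send_rows([
  [0,0,0,0,0],
  [0,0,0,0,0],
  [0,0,-0.5,0,0],
  [0,0,-1,0,0],
  [0,0,-1.5,0,0],
  [0,0,-2,0,0],
])

```text
time_s: 7.38
position: [0.4411, -0.1499, 0.0529]
ee_rot: [-1.57, -0.0, -1.37]
wrist_force: [-0.1, -0.1, -1.8]
grip_width: 0.0168
```

```bash
python3 - <<'E'
from h import *
o=ctrl.observe(); p=o["position"]; print(p,o["wrist_force"],o["grip_width"])
s=ctrl.camera("side"); crop(s,250,350,140,210,7,"pics/s8.png")
E
python3 go.py 0.497 -0.362 0.10 -183.5 0.497 -0.362 0.0 -183.5
```

```text
[ 0.44106064 -0.14990505  0.05294581] [-0.1105985  -0.08525808 -1.76365317] 0.016786991867331166
t 7.42 p [ 0.4427 -0.1502  0.055 ] psi -78.5 grip 0.017 F [ 1.9 -0.3 -0.8] q7 0.01 q [ 0.98  0.48 -0.85  2.1   0.51  0.78]
shift [ 5.46 -1.11  0.28] spin 13.13 or 58.13 -31.87
shift [5.45 1.39 0.27] spin 13.13 or 58.13 -31.87
```

View pics/s8.png

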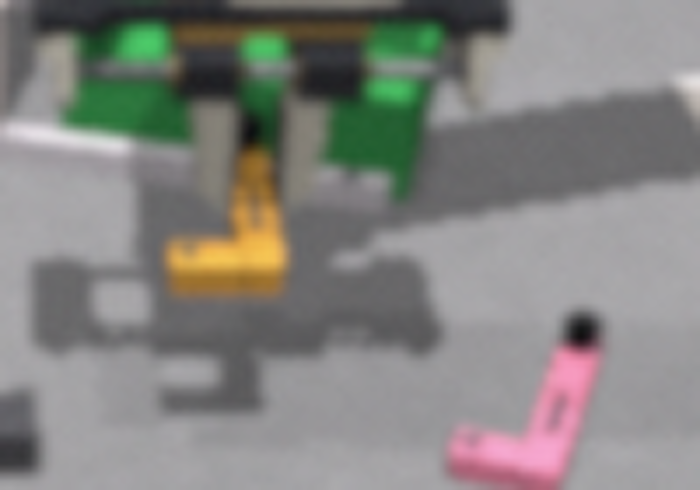

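Lifted: the arm hangs in the fingers and the wrist reads about -1.8 N. The arm's underside is at reported z plus 27 mm. Now to the green bin.

Request:
send_rows([
  [0,0.2,-0.6,0,1],
  [0,1,-1.1,0.1,2.3],
  [0,2,-1.1,0.15,3.6],
  [0,3,-1.1,0.2,4.9],
  [0,4,-1.1,0.28,6.2],
  [0,4.8,-1.1,0.28,7.5],
  [0,5.45,-1.1,0.28,8.8],
  [0,5.45,-1.1,0.28,10.1],
])

```text
time_s: 8.43
position: [0.4961, -0.3644, 0.0982]
ee_rot: [-1.568, 0.001, -2.79]
wrist_force: [-0.0, 0.1, -1.1]
grip_width: 0.0169
```

```bash
python3 go.py 0.497 -0.362 0.08 -183.5 0.497 -0.362 0.0 -183.5
```

```text
t 8.43 p [ 0.4961 -0.3644  0.0982] psi -159.9 grip 0.0169 F [-0.   0.1 -1.1] q7 -0.87 q [ 0.94  0.55 -0.47  1.72  0.3   0.95]
shift [-0.04  0.45 -0.05] spin 2.96 or 47.96 -42.04
shift [-0.04  2.45 -0.06] spin 2.96 or 47.96 -42.04
```

Request:
send_rows([
  [0,0,0.1,0,1.3],
  [0,0,0.3,0,2.6],
  [0,0,0.5,-0.05,2.96],
  [0,0,1.2,-0.06,2.96],
  [0,0,2,-0.06,2.96],
  [0,0,2.45,-0.06,2.96],
  [0,0,2.45,-0.06,2.96],
])

```text
time_s: 9.3
position: [0.4941, -0.3614, -0.0017]
ee_rot: [-1.57, -0.001, 3.08]
wrist_force: [-0.5, 0.3, -0.7]
grip_width: 0.0167
```

Run:
```python
from h import *
o=ctrl.observe(); print(o["position"],o["wrist_force"],o["grip_width"])
c=ctrl.camera("wrist"); cv2.imwrite("pics/w9.png",c["image"][:,:,::-1])
```

```text
[ 0.49405459 -0.36136025 -0.00172534] [-0.47443618  0.31035583 -0.74507951] 0.016734551886180723
```

View pics/w9.png

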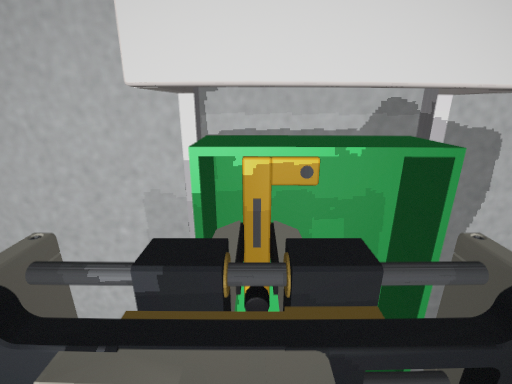

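The arm is inside the bin but near the far wall, so I'll move back 8 mm and release.

Request:
send_rows([
  [0,0.2,0,0,0],
  [0,0.2,0.1,0,0],
  [0,0.2,0.1,0,0],
  [0.33,0.2,0.1,0,0],
  [0.33,0.2,0.1,0,0],
  [0.33,0.2,0,0,0],
  [0.33,0.2,-1,0,0],
  [0.33,0.2,-2.2,0,0],
])

```text
time_s: 10.35
position: [0.4864, -0.3608, 0.0879]
ee_rot: [-1.571, -0.0, 3.08]
wrist_force: [0.9, -0.1, 1.1]
grip_width: 0.0305
```

```bash
python3 - <<'E'
from h import *
o=ctrl.observe(); print(o["position"],o["wrist_force"],o["grip_width"])
c=ctrl.camera("wrist"); cv2.imwrite("pics/w10.png",c["image"][:,:,::-1])
E
python3 go.py 0.618 -0.1415 0.10 -33.5 .618 -.1415 -.028 -33.5
```

```text
[ 0.48642175 -0.36079879  0.08794774] [ 0.87382987 -0.10883897  1.05339157] 0.03047295906434779
t 10.4 p [ 0.4909 -0.3634  0.0956] psi 176.5 grip 0.0301 F [ 2.  -0.6  3.9] q7 -1.23 q [ 0.88  0.52 -0.38  1.74  0.24  0.91]
shift [-2.83 -0.12 -5.73] spin 26.25 or 71.25 -18.75
shift [-2.81  3.08 -5.75] spin 26.25 or 71.25 -18.75
```

View pics/w10.png

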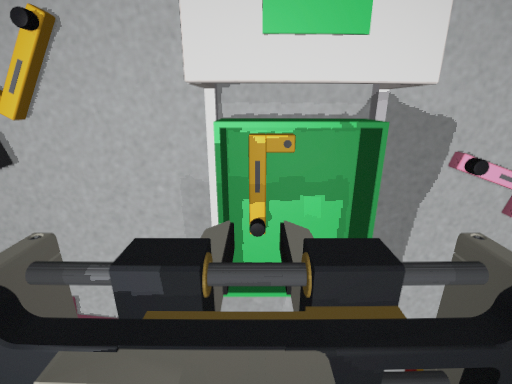

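F lies flat in the green bin: knob (257,228), foot (290,143) in the wrist view. Next is C (right-hand).

Request:
send_rows([
  [0.5,-0.3,-0.2,-0.7,-1.3],
  [0.5,-0.7,-0.2,-1.4,-2.6],
  [0.5,-1,-0.2,-2.1,-3.9],
  [0.5,-1.4,-0.2,-2.8,-5.2],
  [0.5,-1.8,-0.2,-3.6,-6.5],
  [0.5,-2.1,-0.2,-4.3,-7.8],
  [0.5,-2.5,-0.2,-5,-9.1],
  [0.5,-2.83,-0.12,-5.73,-10.4],
])

```text
time_s: 11.4
position: [0.6189, -0.141, 0.1005]
ee_rot: [-1.56, -0.006, -1.745]
wrist_force: [-0.1, -0.3, 0.4]
grip_width: 0.0458
```

```bash
python3 go.py 0.618 -0.1413 0.06 -33.5
```

```text
t 11.4 p [ 0.6189 -0.141   0.1005] psi -100.0 grip 0.0458 F [-0.1 -0.3  0.4] q7 -0.38 q [ 0.7   0.64 -0.73  1.67  0.5   1.02]
shift [ 0.01  1.01 -0.03] spin -8.31 or 36.69 -53.31
```

Request:
send_rows([
  [0.5,0,0.1,0,-1.3],
  [0.5,0,0.2,0,-2.6],
  [0.5,0,0.4,0,-3.9],
  [0.5,0,0.6,0,-5.2],
  [0.5,0,0.8,0,-6.5],
  [0.5,0,1,0,-7.8],
  [0.5,0,1,0,-8.31],
  [0.5,0,1,0,-8.31],
])

```text
time_s: 12.4
position: [0.6193, -0.1415, 0.0604]
ee_rot: [-1.572, -0.012, -0.586]
wrist_force: [0.1, 0.0, 0.5]
grip_width: 0.0456
```

```bash
python3 - <<'E'
from h import *
c=ctrl.camera("wrist"); cv2.imwrite("pics/w11.png",c["image"][:,:,::-1])
P=armpts(-1,.6205,-.143,np.radians(146.5),.016)
print([tuple(np.round(w2px(c,X)).astype(int)) for X in P])
E
python3 go.py .618 -.1413 -.028 -33.5
```

```text
[(np.int64(247), np.int64(244)), (np.int64(246), np.int64(137)), (np.int64(298), np.int64(137)), (np.int64(297), np.int64(157)), (np.int64(266), np.int64(157)), (np.int64(265), np.int64(244))]
t 12.45 p [ 0.6194 -0.1414  0.0606] psi -33.6 grip 0.0458 F [ 0.  -0.4  1. ] q7 0.62 q [ 0.82  0.79 -0.95  1.69  0.74  1.05]
shift [-0.06  2.21 -0.02] spin -0.01 or 44.99 -45.01
```

View pics/w11.png

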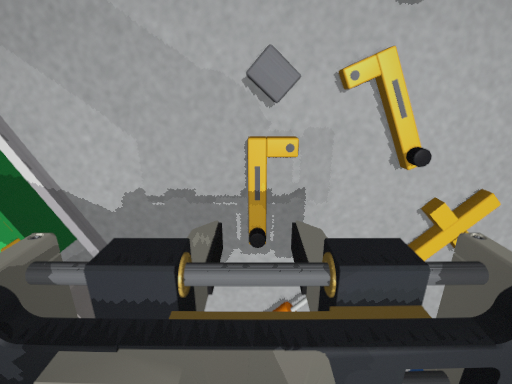

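C is centred between the fingers (column 258), which matches the prediction. Next: descend, grip and lift.

Request:
send_rows([
  [0.5,0,1.2,0,0],
  [0.5,0,2,0,0],
  [0.5,-0.03,2.2,0,0],
  [0,-0.03,2.2,0,0],
  [0,-0.03,2.2,0,0],
  [0,-0.03,2.2,0,0],
  [0,-0.03,2.2,0,0],
  [0,-0.03,2.2,0,0],
])

```text
time_s: 13.45
position: [0.6203, -0.1417, -0.0262]
ee_rot: [-1.571, -0.014, -0.587]
wrist_force: [-0.7, -0.1, 6.0]
grip_width: 0.0167
```

Request:
send_rows([
  [0,0,0,0,0],
  [0,0,-0.7,0,0],
  [0,0,-1.7,0,0],
  [0,0,-2.8,0,0],
  [0,0,-3.2,0,0],
])

```text
time_s: 14.08
position: [0.6208, -0.1403, 0.1061]
ee_rot: [-1.569, -0.019, -0.586]
wrist_force: [0.4, 0.1, -0.6]
grip_width: 0.0165
```

```bash
python3 go.py .4654 -.3902 .1 -183.5 .4654 -.3902 .002 -183.5
```

```text
t 14.07 p [ 0.6208 -0.1403  0.1061] psi -33.6 grip 0.0165 F [ 0.4  0.1 -0.6] q7 0.65 q [ 0.85  0.74 -0.99  1.66  0.69  1.11]
shift [ 0.22  0.14 -7.35] spin 18.74 or 63.74 -26.26
shift [ 0.17  2.59 -7.36] spin 18.74 or 63.74 -26.26
```

Request:
send_rows([
  [0,0.02,0,-0.9,1.3],
  [0,0.05,0,-1.8,2.6],
  [0,0.08,0,-2.7,3.9],
  [0,0.1,0,-3.6,5.2],
  [0,0.13,0,-4.5,6.5],
  [0,0.15,0,-5.4,7.8],
  [0,0.2,0.1,-6.4,9.1],
  [0,0.22,0.14,-7.35,10.4],
])

```text
time_s: 15.08
position: [0.4641, -0.3908, 0.1]
ee_rot: [-1.553, -0.0, -2.044]
wrist_force: [-0.3, -1.0, -1.3]
grip_width: 0.0167
```

```bash
python3 go.py .460 -.3902 .08 -183.5
```

```text
t 15.07 p [ 0.4641 -0.3908  0.1   ] psi -117.1 grip 0.0167 F [-0.3 -1.  -1.3] q7 -0.16 q [ 1.16  0.57 -0.68  1.75  0.43  0.95]
shift [ 0.03  0.5  -0.11] spin 8.29 or 53.29 -36.71
```

Request:
send_rows([
  [0,0,0.1,0,1.3],
  [0,0,0.2,0,2.6],
  [0,0,0.3,0,3.9],
  [0,0,0.4,-0.1,5.2],
  [0,0,0.5,-0.11,6.5],
  [0,0,0.5,-0.11,7.8],
  [0,0,0.5,-0.11,8.29],
  [0,0,0.5,-0.11,8.29],
])

```text
time_s: 16.08
position: [0.4602, -0.3884, 0.0798]
ee_rot: [-1.564, 0.016, 3.082]
wrist_force: [-0.4, -0.6, -1.2]
grip_width: 0.0164
```

```bash
python3 - <<'E'
from h import *
c=ctrl.camera("wrist"); cv2.imwrite("pics/w12.png",c["image"][:,:,::-1])
E
python3 go.py .460 -.3902 .002 -183.5
```

```text
t 16.12 p [ 0.4603 -0.3885  0.0798] psi 176.6 grip 0.0164 F [ 0.2 -0.3 -0.8] q7 -1.18 q [ 0.97  0.53 -0.4   1.78  0.26  0.87]
shift [0.04 1.94 0.03] spin 45.02 or 90.02 0.02
```

View pics/w12.png

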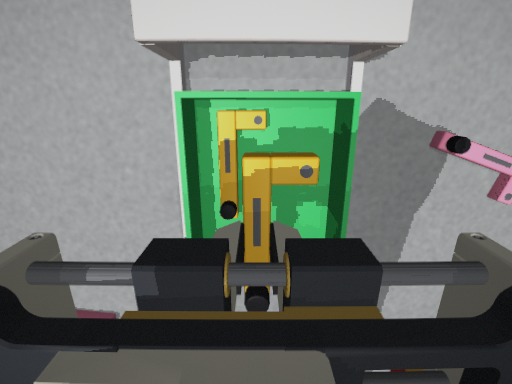

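Request:
send_rows([
  [0,0.03,0.9,0,0],
  [0,0.03,1.6,0.03,0],
  [0,0.03,1.95,0.03,0],
  [0,0.03,1.95,0.03,0],
  [0.33,0.03,1.95,0.03,0],
  [0.33,0.03,1.95,0.03,0],
  [0.33,0.03,1.2,0.03,0],
  [0.33,0.03,-0.2,0.03,0],
])

```text
time_s: 17.12
position: [0.4576, -0.3885, 0.0875]
ee_rot: [-1.566, 0.013, 3.083]
wrist_force: [0.1, -0.5, 0.6]
grip_width: 0.0302
```

```bash
python3 - <<'E'
from arms import *
c=ctrl.camera("wrist"); cv2.imwrite("pics/w13.png",c["image"][:,:,::-1])
c=ctrl.camera("top"); crop(c,155,395,135,280,3,"pics/t13.png")
for k in "ABED":
    h,a,b=G[k]; x,y,t,f_=fit(c,h,a,b); print(k,h,round(x,4),round(y,4),round(np.degrees(t),1),round(f_,1))
E
python3 go.py .4456 .1515 .1 15.1
```

```text
A 1 0.6223 0.1561 164.0 32.2
B 1 0.6264 0.007 170.6 30.3
E 1 0.4446 0.0004 -24.4 41.5
D -1 0.4485 0.1523 -164.8 36.7
t 17.23 p [ 0.4637 -0.3927  0.0951] psi 176.7 grip 0.0304 F [ 0.3 -0.3  0.2] q7 -1.18 q [ 0.98  0.51 -0.41  1.77  0.25  0.88]
shift [  1.24  -0.35 -13.55] spin 20.2 or 65.2 -24.8
```

View pics/w13.png

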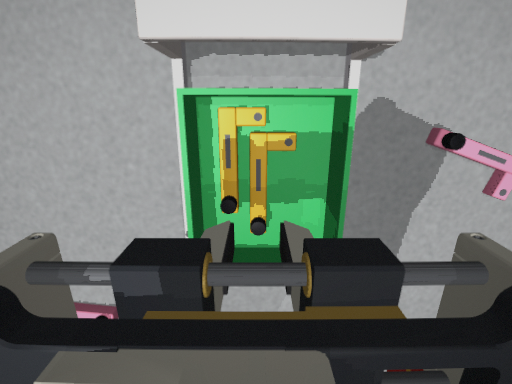

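View pics/t13.png

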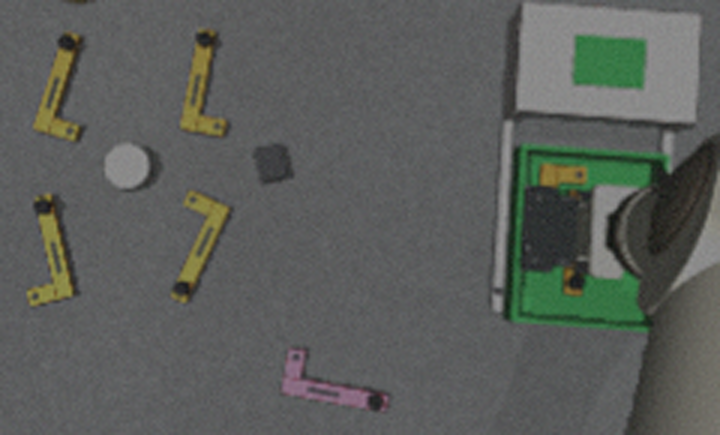

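F and C are both flat in the green bin. Next is D (right-hand, pose unchanged).

Request:
send_rows([
  [0.5,0.05,-0.35,-0.6,-1.3],
  [0.5,0.1,-0.35,-1.2,-2.6],
  [0.5,0.15,-0.35,-1.9,-3.9],
  [0.5,0.2,-0.35,-2.6,-5.2],
  [0.5,0.3,-0.35,-3.3,-6.5],
  [0.5,0.35,-0.35,-4,-7.8],
  [0.5,0.4,-0.35,-4.7,-9.1],
  [0.5,0.5,-0.35,-5.5,-10.4],
])

```text
time_s: 18.23
position: [0.4568, -0.1715, 0.1062]
ee_rot: [-1.541, -0.013, -1.742]
wrist_force: [-0.2, 0.2, -1.2]
grip_width: 0.0459
```

```bash
python3 go.py .4456 .1515 .1 15.1
```

```text
t 18.23 p [ 0.4568 -0.1715  0.1062] psi -99.8 grip 0.0459 F [-0.2  0.2 -1.2] q7 -0.22 q [ 1.    0.38 -0.83  2.04  0.39  0.84]
shift [-7.91  0.   -1.66] spin -14.37 or 30.63 -59.37
```

Request:
send_rows([
  [0.5,-0.9,0,-0.2,-1.3],
  [0.5,-1.8,0,-0.3,-2.6],
  [0.5,-2.7,0,-0.5,-3.9],
  [0.5,-3.6,0,-0.7,-5.2],
  [0.5,-4.5,0,-0.9,-6.5],
  [0.5,-5.3,0,-1.1,-7.8],
  [0.5,-6,0,-1.2,-9.1],
  [0.5,-6.7,0,-1.4,-10.4],
])

```text
time_s: 19.23
position: [0.4482, 0.1029, 0.1017]
ee_rot: [-1.58, -0.033, -0.284]
wrist_force: [0.1, 0.2, -0.9]
grip_width: 0.0459
```

```bash
python3 go.py .4456 .1515 .06 15.1
```

```text
t 19.23 p [0.4482 0.1029 0.1017] psi -16.3 grip 0.0459 F [ 0.1  0.2 -0.9] q7 0.41 q [ 0.68  0.5  -1.19  2.1   0.63  0.93]
shift [-0.44  1.02  1.16] spin -3.92 or 41.08 -48.92
```

Request:
send_rows([
  [0.5,-0.2,0.3,0.4,-1.2],
  [0.5,-0.3,0.6,0.8,-2.4],
  [0.5,-0.44,1.02,1.16,-3.5],
  [0.5,-0.44,1.02,1.16,-3.92],
  [0.5,-0.44,1.02,1.16,-3.92],
  [0.5,-0.44,1.02,1.16,-3.92],
])

```text
time_s: 19.98
position: [0.4461, 0.1513, 0.0603]
ee_rot: [-1.597, -0.024, 0.261]
wrist_force: [-0.9, -0.7, 0.2]
grip_width: 0.0459
```

```bash
python3 - <<'E'
from h import *
c=ctrl.camera("wrist"); cv2.imwrite("pics/w14.png",c["image"][:,:,::-1])
print(ctrl.observe()["ee_rot"])
E
python3 go.py .4456 .1515 -.026 15.1
```

```text
[-1.59665056 -0.02410032  0.26135747]
t 20.02 p [0.4461 0.1513 0.0603] psi 15.0 grip 0.0464 F [ 0.8 -0.5  0.9] q7 0.7 q [ 0.54  0.66 -1.2   2.1   0.83  0.95]
shift [-0.06  2.16  0.07] spin -0.02 or 44.98 -45.02
```

View pics/w14.png

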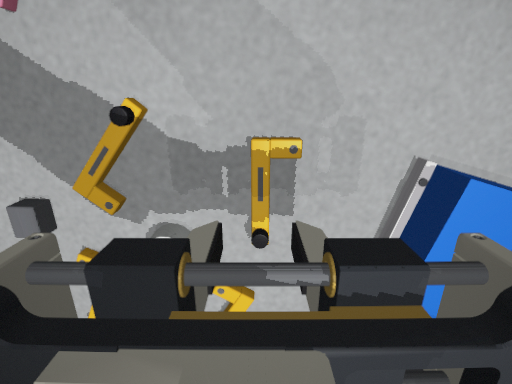

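D is centred between the fingers (column 261). Gripping it.

Request:
send_rows([
  [0.5,-0.03,1,0.03,0],
  [0.5,-0.06,1.8,0.07,0],
  [0.5,-0.06,2.16,0.07,0],
  [0,-0.06,2.16,0.07,0],
  [0,-0.06,2.16,0.07,0],
  [0,-0.06,2.16,0.07,0],
  [0,-0.06,2.16,0.07,0],
  [0,-0.06,2.16,0.07,0],
])

```text
time_s: 21.02
position: [0.4465, 0.1521, -0.0253]
ee_rot: [-1.597, -0.026, 0.261]
wrist_force: [0.1, 0.0, 6.2]
grip_width: 0.0159
```

Request:
send_rows([
  [0,0,0,0,0],
  [0,0,-0.7,0,0],
  [0,0,-1.7,0,0],
  [0,0,-2.8,0,0],
  [0,0,-3.2,0,0],
  [0,0,-3.2,0,0],
])

```text
time_s: 21.78
position: [0.443, 0.154, 0.1028]
ee_rot: [-1.598, -0.027, 0.261]
wrist_force: [0.0, 0.1, -0.3]
grip_width: 0.0159
```

```bash
python3 slot.py g -29 -26 0; python3 go.py .4365 -.4202 .11 -183.5;python3 -c "
from workcell import ctrl; print(ctrl.observe()['ee_rot'])"
```

```text
0.4365 -0.4204
t 21.77 p [0.443  0.154  0.1028] psi 14.9 grip 0.0159 F [ 0.   0.1 -0.3] q7 0.76 q [ 0.6   0.59 -1.28  2.08  0.73  1.  ]
shift [ -3.85   0.09 -13.83] spin 24.8 or 69.8 -20.2
[-1.59751344 -0.02703766  0.26055017]
```

Request:
send_rows([
  [0,-0.2,0,-0.7,1.3],
  [0,-0.4,0,-1.5,2.6],
  [0,-0.7,0,-2.3,3.9],
  [0,-0.9,0,-3.1,5.2],
  [0,-1.1,0,-3.9,6.5],
  [0,-1.3,0,-4.7,7.8],
  [0,-1.5,0,-5.4,9.1],
  [0,-1.5,0,-5.4,9.1],
])

```text
time_s: 22.78
position: [0.439, -0.0729, 0.1054]
ee_rot: [-1.555, -0.032, -1.016]
wrist_force: [0.0, 0.9, -2.0]
grip_width: 0.0158
```

```bash
python3 - <<'E'
from h import *
c=ctrl.camera("wrist"); cv2.imwrite("pics/w15.png",c["image"][:,:,::-1])
print(ctrl.observe()["ee_rot"])
E
python3 go.py .4365 -.4202 .11 -183.5
```

```text
[-1.55463773 -0.03206477 -1.01189684]
t 22.82 p [ 0.4393 -0.071   0.1057] psi -58.0 grip 0.0159 F [-0.1  0.3 -0.8] q7 0.21 q [ 1.02  0.38 -1.08  2.14  0.48  0.85]
shift [ 7.36  0.05 -4.69] spin 15.69 or 60.69 -29.31
```

View pics/w15.png

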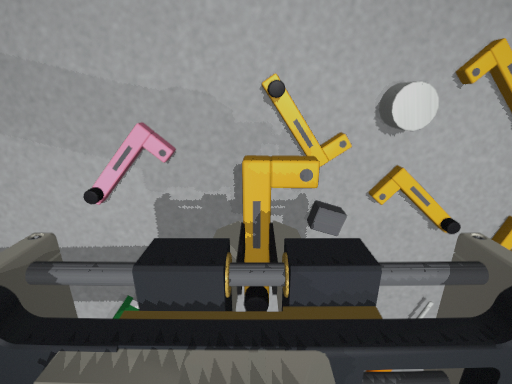

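D is held well. On to the green bin.

Request:
send_rows([
  [0,0.9,0,-0.6,1.3],
  [0,1.8,0,-1.2,2.6],
  [0,2.7,0,-1.8,3.9],
  [0,3.6,0,-2.4,5.2],
  [0,4.5,0,-3,6.5],
  [0,5.4,0,-3.6,7.8],
  [0,6.3,0,-4.2,9.1],
  [0,6.3,0,-4.2,9.1],
])

```text
time_s: 23.82
position: [0.4295, -0.3765, 0.1096]
ee_rot: [-1.536, 0.005, -2.286]
wrist_force: [-0.1, 1.6, -1.6]
grip_width: 0.016
```

```bash
python3 go.py .4365 -.4202 .09 -183.5
```

```text
t 23.82 p [ 0.4295 -0.3765  0.1096] psi -131.0 grip 0.016 F [-0.1  1.6 -1.6] q7 -0.35 q [ 1.19  0.48 -0.66  1.85  0.36  0.9 ]
shift [0.71 0.52 0.83] spin 6.57 or 51.57 -38.43
```

Request:
send_rows([
  [0,0.2,0.2,0.2,1.3],
  [0,0.5,0.4,0.5,2.6],
  [0,0.71,0.52,0.83,3.9],
  [0,0.71,0.52,0.83,5.2],
  [0,0.71,0.52,0.83,6.4],
  [0,0.71,0.52,0.83,6.57],
  [0,0.71,0.52,0.83,6.57],
])

```text
time_s: 24.7
position: [0.4369, -0.4185, 0.0892]
ee_rot: [-1.555, 0.03, 3.086]
wrist_force: [-0.6, -0.2, -1.0]
grip_width: 0.0159
```

```bash
python3 - <<'E'
from h import *
c=ctrl.camera("wrist"); cv2.imwrite("pics/w16.png",c["image"][:,:,::-1])
E
python3 go.py .4365 -.4202 .004 -183.5
```

```text
t 24.75 p [ 0.4368 -0.4189  0.0894] psi 176.7 grip 0.0161 F [ 0.2 -1.   0.3] q7 -1.12 q [ 1.05  0.51 -0.42  1.78  0.26  0.87]
shift [ 0.07  2.13 -0.  ] spin 45.03 or 90.03 0.03
```

View pics/w16.png

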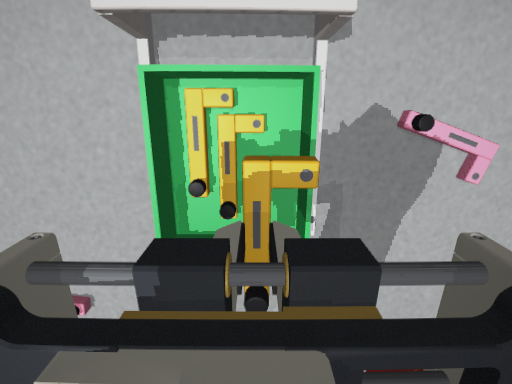

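Request:
send_rows([
  [0,0,0.9,0,0],
  [0,0,1.6,0,0],
  [0,0,2.1,0,0],
  [0,0,2.2,0,0],
  [0.33,0,2.2,0,0],
  [0.33,0,2.2,0,0],
  [0.33,0,1.2,0,0],
  [0.33,0,-0.2,0,0],
])

```text
time_s: 25.75
position: [0.4359, -0.4182, 0.0981]
ee_rot: [-1.556, 0.029, 3.085]
wrist_force: [0.2, -1.7, -0.8]
grip_width: 0.03
```

```bash
python3 - <<'E'
from arms import *
o=ctrl.observe(); print(o["wrist_force"],o["grip_width"])
c=ctrl.camera("wrist"); cv2.imwrite("pics/w17.png",c["image"][:,:,::-1])
c=ctrl.camera("top")
for k in "ABE":
    h,a,b=G[k]; x,y,t,f_=fit(c,h,a,b); print(k,h,round(x,4),round(y,4),round(np.degrees(t),1),round(f_,1))
E
python3 go.py .6235 .0075 .1 -9.5
```

```text
[ 0.23735759 -1.66155232 -0.75673756] 0.02996126590779175
A 1 0.622 0.1559 164.3 32.9
B 1 0.6264 0.007 170.6 30.0
E 1 0.4444 0.0002 -24.1 40.2
t 25.85 p [ 0.4412 -0.4224  0.1052] psi 176.8 grip 0.0302 F [ 1.2 -0.6  0.4] q7 -1.11 q [ 1.05  0.49 -0.43  1.77  0.26  0.88]
shift [-3.940e+00  1.000e-02 -1.099e+01] spin 23.28 or 68.28 -21.72
```

View pics/w17.png

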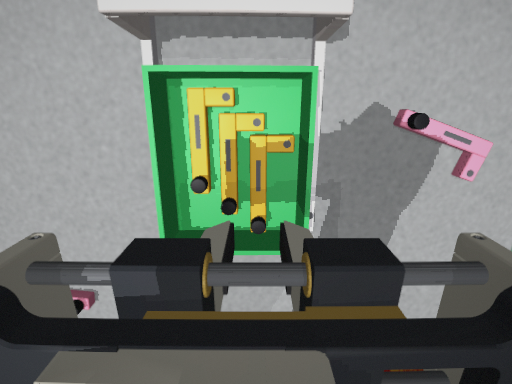

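All three right-hand arms lie flat in the green bin. Now the left-hand ones, E first.

```bash
python3 go.py .4471 -.001 .1 -24.1
```

```text
t 25.85 p [ 0.4412 -0.4224  0.1052] psi 176.8 grip 0.0302 F [ 1.2 -0.6  0.4] q7 -1.11 q [ 1.05  0.49 -0.43  1.77  0.26  0.88]
shift [  0.45  -0.15 -10.53] spin 25.11 or 70.11 -19.89
```

Request:
send_rows([
  [0.5,0,-0.15,-0.9,-1.3],
  [0.5,0.1,-0.15,-1.8,-2.6],
  [0.5,0.15,-0.15,-2.7,-3.9],
  [0.5,0.2,-0.15,-3.6,-5.2],
  [0.5,0.25,-0.15,-4.5,-6.5],
  [0.5,0.3,-0.15,-5.4,-7.8],
  [0.5,0.35,-0.15,-6.3,-9.1],
  [0.5,0.35,-0.15,-6.3,-9.1],
])

```text
time_s: 26.85
position: [0.442, -0.1674, 0.1051]
ee_rot: [-1.524, -0.012, -1.922]
wrist_force: [0.2, 0.1, -0.6]
grip_width: 0.046
```

```bash
python3 go.py .4471 -.001 .08 -24.1
```

```text
t 26.85 p [ 0.442  -0.1674  0.1051] psi -110.1 grip 0.046 F [ 0.2  0.1 -0.6] q7 -0.39 q [ 1.    0.34 -0.82  2.09  0.37  0.8 ]
shift [-3.96  0.52 -1.34] spin -10.75 or 34.25 -55.75
```

```bash
cat >> go.py <<'E'
print("axis y",R[:,1].round(3))
E
python3 go.py
```

```text
t 26.85 p [ 0.442  -0.1674  0.1051] psi -110.1 grip 0.046 F [ 0.2  0.1 -0.6] q7 -0.39 q [ 1.    0.34 -0.82  2.09  0.37  0.8 ]
axis y [ 0.04  -0.028 -0.999]
```

Request:
send_rows([
  [0.5,-0.6,0.1,-0.2,-1.3],
  [0.5,-1.1,0.2,-0.4,-2.6],
  [0.5,-1.7,0.3,-0.6,-3.9],
  [0.5,-2.3,0.4,-0.8,-5.2],
  [0.5,-2.9,0.5,-1,-6.5],
  [0.5,-3.5,0.5,-1.2,-7.8],
  [0.5,-3.5,0.5,-1.2,-7.8],
  [0.5,-3.5,0.5,-1.2,-7.8],
])

```text
time_s: 27.85
position: [0.4464, -0.0215, 0.0813]
ee_rot: [-1.56, -0.048, -0.837]
wrist_force: [0.3, -0.5, -0.1]
grip_width: 0.0457
```

```bash
python3 go.py .4471 -.001 .06 -24.1
```

```text
t 27.85 p [ 0.4464 -0.0215  0.0813] psi -48.0 grip 0.0457 F [ 0.3 -0.5 -0.1] q7 0.17 q [ 0.87  0.43 -1.06  2.16  0.58  0.81]
shift [-0.39  0.52  0.35] spin -2.99 or 42.01 -47.99
axis y [ 0.04  -0.029 -0.999]
```

Request:
send_rows([
  [0.5,-0.1,0.2,0.1,-1.2],
  [0.5,-0.3,0.4,0.3,-2.4],
  [0.5,-0.39,0.52,0.35,-2.99],
  [0.5,-0.39,0.52,0.35,-2.99],
  [0.5,-0.39,0.52,0.35,-2.99],
])

```text
time_s: 28.48
position: [0.4475, -0.0022, 0.0601]
ee_rot: [-1.581, -0.049, -0.424]
wrist_force: [-0.3, -0.6, 0.4]
grip_width: 0.0461
```

```bash
python3 - <<'E'
from h import *
c=ctrl.camera("wrist"); cv2.imwrite("pics/w18.png",c["image"][:,:,::-1])
E
python3 go.py .4471 -.001 -.026 -24.1
```

```text
t 28.52 p [ 0.4475 -0.0021  0.0602] psi -24.2 grip 0.0459 F [ 1.2  0.1 -0. ] q7 0.43 q [ 0.84  0.52 -1.11  2.17  0.71  0.82]
shift [-0.13  2.15  0.04] spin -0.02 or 44.98 -45.02
axis y [ 0.04  -0.03  -0.999]
```

View pics/w18.png

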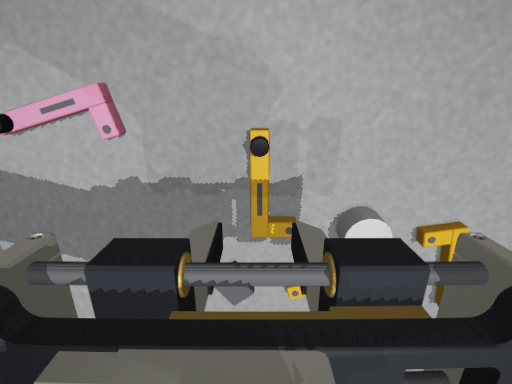

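E is centred. Gripping it.

Request:
send_rows([
  [0.5,-0.06,1,0.02,0],
  [0.5,-0.12,1.8,0.04,0],
  [0.5,-0.13,2.15,0.04,0],
  [0,-0.13,2.15,0.04,0],
  [0,-0.13,2.15,0.04,0],
  [0,-0.13,2.15,0.04,0],
  [0,-0.13,2.15,0.04,0],
  [0,-0.13,2.15,0.04,0],
])

```text
time_s: 29.52
position: [0.4478, -0.0011, -0.0253]
ee_rot: [-1.581, -0.051, -0.423]
wrist_force: [-0.1, -0.5, 6.3]
grip_width: 0.0161
```

Request:
send_rows([
  [0,0,0,0,0],
  [0,0,-0.7,0,0],
  [0,0,-1.7,0,0],
  [0,0,-2.8,0,0],
  [0,0,-3.2,0,0],
  [0,0,-3.2,0,0],
])

```text
time_s: 30.28
position: [0.4429, 0.0022, 0.1032]
ee_rot: [-1.581, -0.053, -0.424]
wrist_force: [-0.9, -0.5, -2.0]
grip_width: 0.0159
```

```bash
python3 slot.py b 20 4 0; python3 go.py .489 .383 .11 0
```

```text
0.489 0.383
t 30.27 p [0.4429 0.0022 0.1032] psi -24.3 grip 0.0159 F [-0.9 -0.5 -2. ] q7 0.51 q [ 0.93  0.44 -1.2   2.15  0.6   0.88]
shift [-2.85 -0.42  9.15] spin -3.04 or 41.96 -48.04
axis y [ 0.044 -0.031 -0.999]
```

Request:
send_rows([
  [0,-0.3,-0.05,1,-0.4],
  [0,-0.7,-0.1,2.1,-0.8],
  [0,-1,-0.15,3.2,-1.2],
  [0,-1.4,-0.2,4.4,-1.6],
  [0,-1.7,-0.3,5.6,-2],
  [0,-2.1,-0.35,6.8,-2.4],
  [0,-2.5,-0.4,8,-2.8],
  [0,-2.7,-0.42,8.6,-3],
])

```text
time_s: 31.28
position: [0.4839, 0.3633, 0.1087]
ee_rot: [-1.602, -0.041, -0.0]
wrist_force: [0.2, 0.3, -2.0]
grip_width: 0.0158
```

```bash
python3 go.py .489 .383 .09 0
```

```text
t 31.27 p [0.4839 0.3633 0.1087] psi -0.0 grip 0.0158 F [ 0.2  0.3 -2. ] q7 0.27 q [ 0.03  0.73 -1.08  1.74  0.77  1.14]
shift [0.11 0.46 0.51] spin -0.0 or 45.0 -45.0
axis y [ 0.041 -0.031 -0.999]
```

Request:
send_rows([
  [0,0.11,0.4,0.51,0],
  [0,0.11,0.46,0.51,0],
  [0,0.11,0.46,0.51,0],
])

```text
time_s: 31.65
position: [0.4883, 0.3818, 0.0883]
ee_rot: [-1.604, -0.04, -0.0]
wrist_force: [0.8, -0.1, -2.0]
grip_width: 0.0157
```

```bash
python3 - <<'E'
from h import *
c=ctrl.camera("wrist"); cv2.imwrite("pics/w19.png",c["image"][:,:,::-1])
E
python3 go.py .489 .383 .003 0
```

```text
t 31.7 p [0.4889 0.3818 0.0891] psi -0.1 grip 0.0155 F [-0.2 -0.3 -0.6] q7 0.24 q [-0.02  0.78 -1.05  1.71  0.8   1.13]
shift [-0.09  2.15  0.1 ] spin -0.01 or 44.99 -45.01
axis y [ 0.041 -0.033 -0.999]
```

View pics/w19.png

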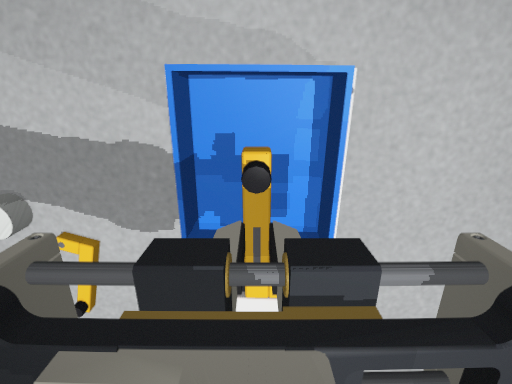

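Request:
send_rows([
  [0,-0.04,0.9,0.05,0],
  [0,-0.09,1.7,0.1,0],
  [0,-0.09,2.1,0.1,0],
  [0,-0.09,2.15,0.1,0],
  [0.33,-0.09,2.15,0.1,0],
  [0.33,-0.09,2.15,0.1,0],
  [0.33,-0.05,1.2,0.05,0],
  [0.33,0,-0.2,0,0],
])

```text
time_s: 32.7
position: [0.4881, 0.3814, 0.0976]
ee_rot: [-1.605, -0.039, -0.001]
wrist_force: [1.3, 0.4, -0.2]
grip_width: 0.0307
```

```bash
python3 - <<'E'
from arms import *
o=ctrl.observe(); print(o["wrist_force"],o["grip_width"])
c=ctrl.camera("wrist"); cv2.imwrite("pics/w20.png",c["image"][:,:,::-1])
c=ctrl.camera("top"); crop(c,55,295,135,280,3,"pics/t20.png")
for k in "AB":
    h,a,b=G[k]; x,y,t,f_=fit(c,h,a,b); print(k,h,round(x,4),round(y,4),round(np.degrees(t),1),round(f_,1))
E
python3 go.py .619 .157 .1 -16
```

```text
[ 1.33382466  0.3747449  -0.15771528] 0.030688604971801696
A 1 0.622 0.1558 164.3 32.1
B 1 0.6264 0.007 170.6 31.4
t 32.8 p [0.4912 0.3865 0.1044] psi -0.0 grip 0.0306 F [0.5 0.4 0.2] q7 0.25 q [-0.02  0.76 -1.07  1.7   0.79  1.15]
shift [ 3.19  0.41 -5.73] spin 2.0 or 47.0 -43.0
axis y [ 0.049 -0.025 -0.998]
```

View pics/w20.png

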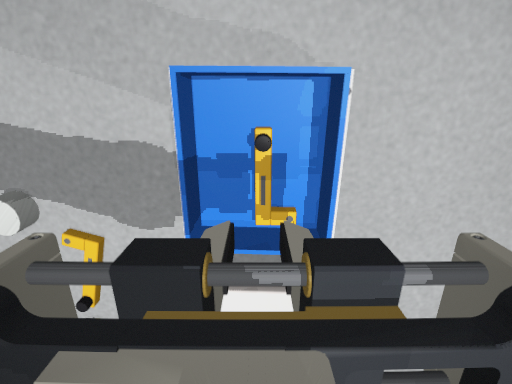

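View pics/t20.png

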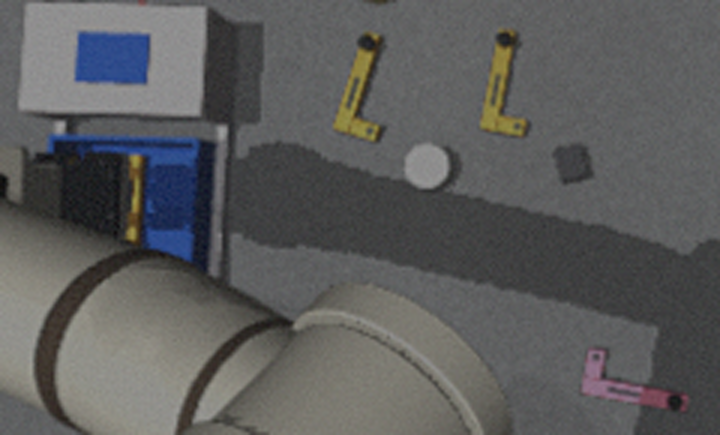

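E lies flat in the blue bin. Next is A (left-hand, pose unchanged).

Request:
send_rows([
  [0.5,0.3,0,-0.8,0.3],
  [0.5,0.8,0.05,-1.6,0.6],
  [0.5,1.3,0.1,-2.5,0.9],
  [0.5,1.9,0.2,-3.5,1.2],
  [0.5,2.6,0.3,-4.6,1.6],
  [0.5,3.19,0.41,-5.73,2],
  [0.5,3.19,0.41,-5.73,2],
  [0.5,3.19,0.41,-5.73,2],
])

```text
time_s: 33.8
position: [0.6189, 0.1576, 0.1006]
ee_rot: [-1.58, -0.054, -0.28]
wrist_force: [-0.5, 1.1, 0.8]
grip_width: 0.0458
```

```bash
python3 go.py .619 .1566 .06 -16
```

```text
t 33.8 p [0.6189 0.1576 0.1006] psi -16.0 grip 0.0458 F [-0.5  1.1  0.8] q7 0.42 q [ 0.38  0.75 -1.01  1.69  0.76  1.1 ]
shift [-0.05  1.01 -0.01] spin -0.01 or 44.99 -45.01
axis y [ 0.049 -0.024 -0.998]
```

Request:
send_rows([
  [0.5,-0.05,0.6,-0.01,0],
  [0.5,-0.05,1,-0.01,0],
  [0.5,-0.05,1,-0.01,0],
])

```text
time_s: 34.17
position: [0.6169, 0.1569, 0.0581]
ee_rot: [-1.582, -0.051, -0.278]
wrist_force: [-0.2, -0.1, -0.2]
grip_width: 0.0459
```

```bash
python3 - <<'E'
from h import *
c=ctrl.camera("wrist"); cv2.imwrite("pics/w21.png",c["image"][:,:,::-1])
E
python3 go.py .619 .1566 -.026 -16
```

```text
t 34.23 p [0.6178 0.1573 0.0594] psi -16.0 grip 0.0458 F [0.6 0.  0.8] q7 0.39 q [ 0.35  0.79 -0.97  1.71  0.8   1.04]
shift [-0.08  2.13  0.01] spin 0.0 or 45.0 -45.0
axis y [ 0.047 -0.024 -0.999]
```

View pics/w21.png

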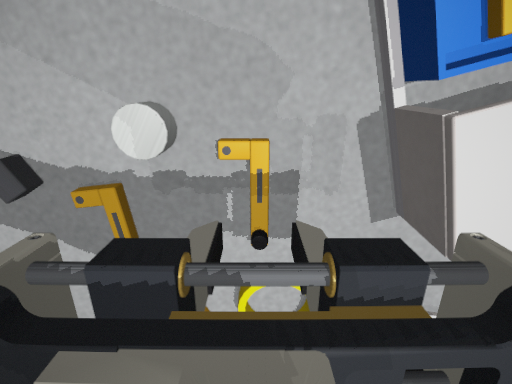

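A is centred (column 260). Gripping it.

Request:
send_rows([
  [0.5,-0.04,1,0,0],
  [0.5,-0.08,1.8,0,0],
  [0.5,-0.08,2.13,0,0],
  [0,-0.08,2.13,0,0],
  [0,-0.08,2.13,0,0],
  [0,-0.08,2.13,0,0],
  [0,-0.08,2.13,0,0],
  [0,-0.08,2.13,0,0],
])

```text
time_s: 35.22
position: [0.6198, 0.1567, -0.0247]
ee_rot: [-1.58, -0.054, -0.279]
wrist_force: [-0.2, 0.6, 6.4]
grip_width: 0.0153
```

Request:
send_rows([
  [0,0,0,0,0],
  [0,0,-0.7,0,0],
  [0,0,-1.7,0,0],
  [0,0,-2.8,0,0],
  [0,0,-3.4,0,0],
  [0,0,-3.4,0,0],
])

```text
time_s: 35.98
position: [0.6142, 0.1603, 0.1134]
ee_rot: [-1.578, -0.057, -0.279]
wrist_force: [0.9, 0.7, -2.2]
grip_width: 0.0152
```

```bash
python3 slot.py b -22 38 180; python3 go.py .441 .417 .12 0
```

```text
0.441 0.417
t 35.98 p [0.6142 0.1603 0.1134] psi -16.0 grip 0.0152 F [ 0.9  0.7 -2.2] q7 0.42 q [ 0.38  0.72 -1.03  1.69  0.74  1.11]
shift [-5.91 -0.54  4.97] spin -2.0 or 43.0 -47.0
axis y [ 0.053 -0.023 -0.998]
```

Request:
send_rows([
  [0,-0.9,-0.1,0.5,-0.3],
  [0,-1.8,-0.15,1.2,-0.6],
  [0,-2.7,-0.25,2,-0.9],
  [0,-3.6,-0.35,2.8,-1.2],
  [0,-4.4,-0.4,3.6,-1.5],
  [0,-5.2,-0.5,4.3,-1.8],
  [0,-5.91,-0.54,4.97,-2],
  [0,-5.91,-0.54,4.97,-2],
])

```text
time_s: 36.98
position: [0.4369, 0.4196, 0.1185]
ee_rot: [-1.593, -0.05, 0.008]
wrist_force: [-0.3, -0.4, -1.5]
grip_width: 0.0148
```

```bash
python3 go.py .441 .417 .09 0
```

```text
t 36.98 p [0.4369 0.4196 0.1185] psi 0.4 grip 0.0148 F [-0.3 -0.4 -1.5] q7 0.16 q [-0.08  0.72 -1.09  1.74  0.76  1.15]
shift [ 0.07  0.72 -0.05] spin 0.05 or 45.05 -44.95
axis y [ 0.05  -0.022 -0.999]
```

Request:
send_rows([
  [0,0.07,0.4,-0.05,0.05],
  [0,0.07,0.72,-0.05,0.05],
  [0,0.07,0.72,-0.05,0.05],
])

```text
time_s: 37.35
position: [0.4413, 0.4144, 0.0875]
ee_rot: [-1.596, -0.048, -0.001]
wrist_force: [-0.6, -0.1, -1.7]
grip_width: 0.0148
```

```bash
python3 - <<'E'
from h import *
c=ctrl.camera("wrist"); cv2.imwrite("pics/w22.png",c["image"][:,:,::-1])
E
python3 go.py .441 .417 .003 0
```

```text
t 37.4 p [0.4414 0.4154 0.0886] psi -0.1 grip 0.0153 F [ 0.6  1.1 -0.4] q7 0.14 q [-0.1   0.75 -1.06  1.75  0.79  1.11]
shift [-0.11  2.14  0.09] spin -0.01 or 44.99 -45.01
axis y [ 0.048 -0.024 -0.999]
```

View pics/w22.png

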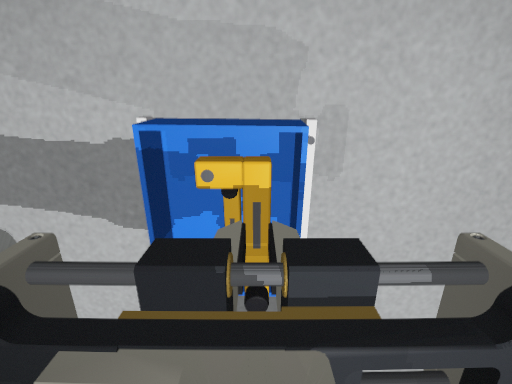

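Request:
send_rows([
  [0,-0.06,0.9,0.05,0],
  [0,-0.11,1.7,0.09,0],
  [0,-0.11,2.1,0.09,0],
  [0,-0.11,2.14,0.09,0],
  [0.33,-0.11,2.14,0.09,0],
  [0.33,-0.11,2.14,0.09,0],
  [0.33,-0.05,1.2,0.05,0],
  [0.33,0,-0.2,0,0],
])

```text
time_s: 38.4
position: [0.4406, 0.4149, 0.0973]
ee_rot: [-1.596, -0.047, -0.001]
wrist_force: [1.7, 0.8, 0.0]
grip_width: 0.0299
```

```bash
python3 - <<'E'
from arms import *
o=ctrl.observe(); print(o["wrist_force"],o["grip_width"])
c=ctrl.camera("wrist"); cv2.imwrite("pics/w23.png",c["image"][:,:,::-1])
c=ctrl.camera("top"); crop(c,55,295,135,280,3,"pics/t23.png")
for k in "B":
    h,a,b=G[k]; x,y,t,f_=fit(c,h,a,b); print(k,h,round(x,4),round(y,4),round(np.degrees(t),1),round(f_,1))
E
python3 go.py .6235 .0075 .11 -9.4
```

```text
[1.74885553 0.78310922 0.0043306 ] 0.02993348445845011
B 1 0.6267 0.007 170.1 31.6
t 38.5 p [0.4432 0.4201 0.1038] psi -0.1 grip 0.0303 F [-0.2  0.1  0.6] q7 0.14 q [-0.09  0.73 -1.07  1.74  0.78  1.12]
shift [  4.52   0.26 -10.31] spin 1.17 or 46.17 -43.83
axis y [ 0.056 -0.016 -0.998]
```

View pics/w23.png

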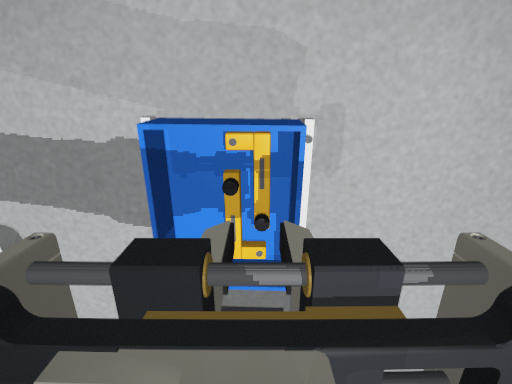

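View pics/t23.png

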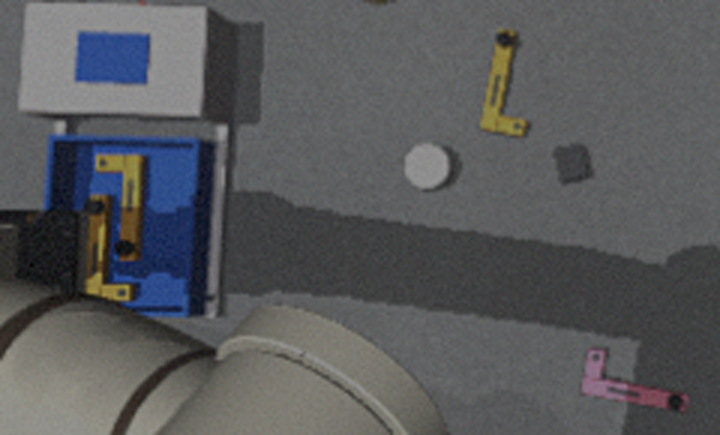

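A and E are nested flat in the blue bin. Last one: B, pose unchanged.

Request:
send_rows([
  [0.5,0.4,0.05,-1.2,0.2],
  [0.5,0.9,0.1,-2.4,0.4],
  [0.5,1.5,0.1,-3.6,0.5],
  [0.5,2.1,0.15,-4.9,0.7],
  [0.5,2.7,0.2,-6.2,0.8],
  [0.5,3.3,0.2,-7.5,1],
  [0.5,3.9,0.25,-8.8,1.1],
  [0.5,3.9,0.25,-8.8,1.1],
])

```text
time_s: 39.5
position: [0.6014, 0.0607, 0.1077]
ee_rot: [-1.58, -0.059, -0.165]
wrist_force: [0.4, 0.3, 0.1]
grip_width: 0.046
```

```bash
python3 go.py .6237 .0075 .06 -9.5
```

```text
t 39.5 p [0.6014 0.0607 0.1077] psi -9.5 grip 0.046 F [0.4 0.3 0.1] q7 0.66 q [ 0.6   0.7  -1.08  1.78  0.75  1.07]
shift [ 0.7   1.25 -1.21] spin 0.01 or 45.01 -44.99
axis y [ 0.057 -0.019 -0.998]
```

Request:
send_rows([
  [0.5,0.4,0.4,-0.8,0],
  [0.5,0.7,0.9,-1.21,0],
  [0.5,0.7,1.25,-1.21,0],
  [0.5,0.7,1.25,-1.21,0],
  [0.5,0.7,1.25,-1.21,0],
])

```text
time_s: 40.12
position: [0.6236, 0.01, 0.0604]
ee_rot: [-1.579, -0.059, -0.162]
wrist_force: [0.2, 0.1, 0.7]
grip_width: 0.0462
```

```bash
python3 - <<'E'
from h import *
c=ctrl.camera("wrist"); cv2.imwrite("pics/w24.png",c["image"][:,:,::-1])
E
python3 go.py .6237 .0075 -.026 -9.5
```

```text
t 40.17 p [0.6239 0.0096 0.0606] psi -9.3 grip 0.0457 F [-0.4  0.1  0.3] q7 0.72 q [ 0.64  0.78 -1.02  1.76  0.82  1.01]
shift [-0.13  2.16 -0.03] spin 0.02 or 45.02 -44.98
axis y [ 0.058 -0.018 -0.998]
```

View pics/w24.png

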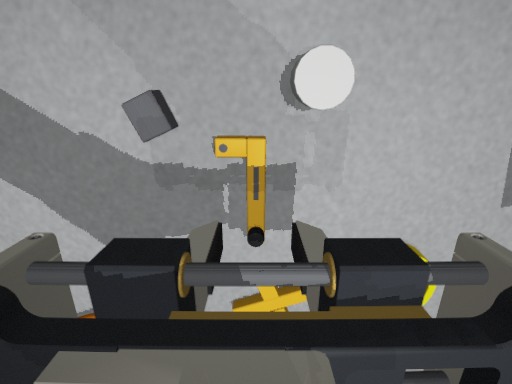

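B is centred (column 256). Gripping it.

Request:
send_rows([
  [0.5,-0.06,1,0,0],
  [0.5,-0.13,1.8,0,0],
  [0.5,-0.13,2.15,-0.03,0],
  [0,-0.13,2.15,-0.03,0],
  [0,-0.13,2.15,-0.03,0],
  [0,-0.13,2.15,-0.03,0],
  [0,-0.13,2.15,-0.03,0],
  [0,-0.13,2.15,-0.03,0],
])

```text
time_s: 41.18
position: [0.6258, 0.0087, -0.0229]
ee_rot: [-1.578, -0.064, -0.162]
wrist_force: [-0.2, 0.7, 8.5]
grip_width: 0.0043
```

Request:
send_rows([
  [0,0,0,0,0],
  [0,0,-0.7,0,0],
  [0,0,-1.7,0,0],
  [0,0,-2.8,0,0],
  [0,0,-3.4,0,0],
  [0,0,-3.4,0,0],
])

```text
time_s: 41.92
position: [0.6185, 0.011, 0.1144]
ee_rot: [-1.578, -0.067, -0.163]
wrist_force: [-0.4, -0.2, -0.1]
grip_width: 0.0002
```

```bash
python3 slot.py b -5 -25 180; python3 go.py .458 .354 .12 0
```

```text
0.458 0.354
t 41.92 p [0.6185 0.011  0.1144] psi -9.3 grip 0.0002 F [-0.4 -0.2 -0.1] q7 0.76 q [ 0.68  0.71 -1.08  1.75  0.75  1.07]
shift [-5.33 -0.55  7.81] spin -1.16 or 43.84 -46.16
axis y [ 0.065 -0.018 -0.998]
```

Nothing held: the grip is shut (0.2 mm). Looking.

Run:
```python
from h import *
c=ctrl.camera("wrist"); cv2.imwrite("pics/w25.png",c["image"][:,:,::-1])
c=ctrl.camera("top"); crop(c,155,295,95,240,4,"pics/t25.png")
```

```text
(no output)
```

View pics/w25.png

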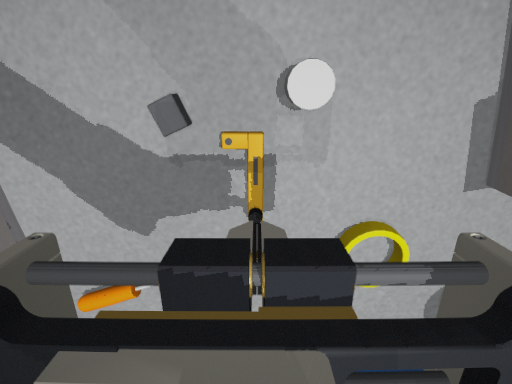

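View pics/t25.png

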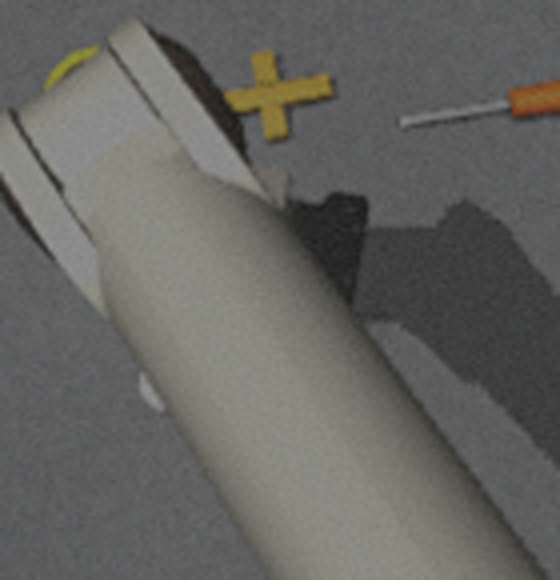

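```bash
python3 - <<'E'
from h import *
c=ctrl.camera("wrist"); 
P=armpts(1,.6267,.007,np.radians(170.3),.016)
print([tuple(np.round(w2px(c,X)).astype(int)) for X in P])
print("cam pos",-np.array(c["R"]).T@c["t"],ctrl.observe()["position"])
crop(c,200,320,110,240,5,"pics/w26.png")
E
python3 go.py
```

```text
[(np.int64(263), np.int64(224)), (np.int64(265), np.int64(135)), (np.int64(222), np.int64(134)), (np.int64(222), np.int64(151)), (np.int64(248), np.int64(151)), (np.int64(249), np.int64(224))]
cam pos [0.52320612 0.02667393 0.30399367] [0.61640745 0.01030718 0.11126758]
t 42.08 p [0.6164 0.0103 0.1113] psi -9.3 grip 0.0006 F [ 0.2  0.3 -0.7] q7 0.76 q [ 0.68  0.71 -1.08  1.75  0.75  1.07]
axis y [ 0.06  -0.018 -0.998]
```

View pics/w26.png

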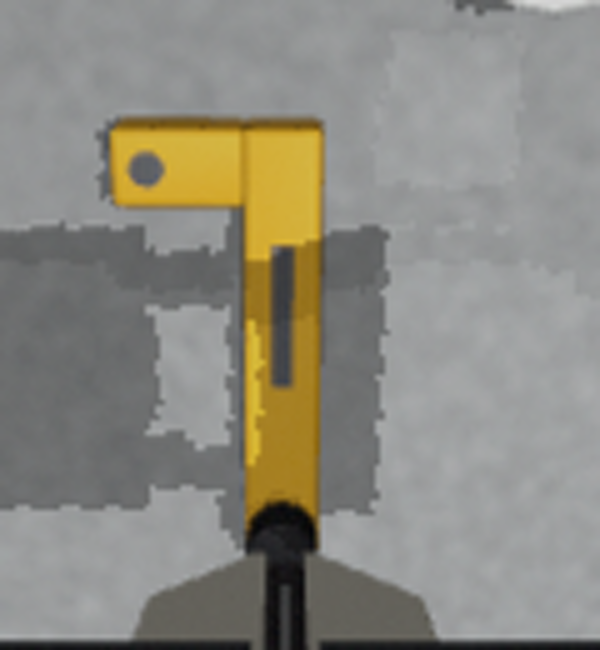

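B has not moved. The grip widths fell with each grasp as I gripped less deep (16.9 to 15.3 mm, then a slip), so the pads only reached the bar's rounded upper edge. I'll retry deeper, feeling for the table.

```bash
python3 go.py .6237 .0075 .01 -9.5 .6237 .0075 -.034 -9.5
```

```text
t 42.08 p [0.6164 0.0103 0.1113] psi -9.3 grip 0.0006 F [ 0.2  0.3 -0.7] q7 0.76 q [ 0.68  0.71 -1.08  1.75  0.75  1.07]
shift [ 0.03  2.54 -0.02] spin 0.02 or 45.02 -44.98
shift [-0.03  3.64 -0.01] spin 0.02 or 45.02 -44.98
axis y [ 0.06  -0.018 -0.998]
```

Request:
send_rows([
  [0.5,0,0.3,0,0],
  [0.5,0,0.6,0,0],
  [0.5,0,0.9,0,0],
  [0.5,0,1.2,0,0],
  [0.5,0,2,0,0],
  [0.5,0,2.8,0,0],
  [0.5,-0.03,3.2,0,0],
  [0.5,-0.03,3.4,0,0],
])

```text
time_s: 43.08
position: [0.6229, 0.0084, -0.0255]
ee_rot: [-1.579, -0.061, -0.162]
wrist_force: [-0.2, -1.1, -0.0]
grip_width: 0.0456
```

Request:
send_rows([
  [0.5,0,0.1,0,0],
  [0.5,0,0.2,0,0],
  [0.5,0,0.2,0,0],
])

```text
time_s: 43.45
position: [0.6236, 0.0081, -0.0331]
ee_rot: [-1.579, -0.061, -0.162]
wrist_force: [-0.8, -0.2, 0.9]
grip_width: 0.0459
```

```bash
python3 go.py .6237 .0075 -.034 -9.5;  python3 - <<'E'
from h import *
c=ctrl.camera("wrist"); crop(c,150,360,110,260,3,"pics/w27.png")
s=ctrl.camera("side"); crop(s,150,290,140,250,5,"pics/s27.png")
E
```

```text
t 43.45 p [ 0.6236  0.0081 -0.0331] psi -9.3 grip 0.0459 F [-0.8 -0.2  0.9] q7 0.63 q [ 0.57  0.89 -0.9   1.8   0.95  0.88]
shift [ 0.    0.02 -0.01] spin 0.02 or 45.02 -44.98
axis y [ 0.059 -0.018 -0.998]
```

View pics/s27.png

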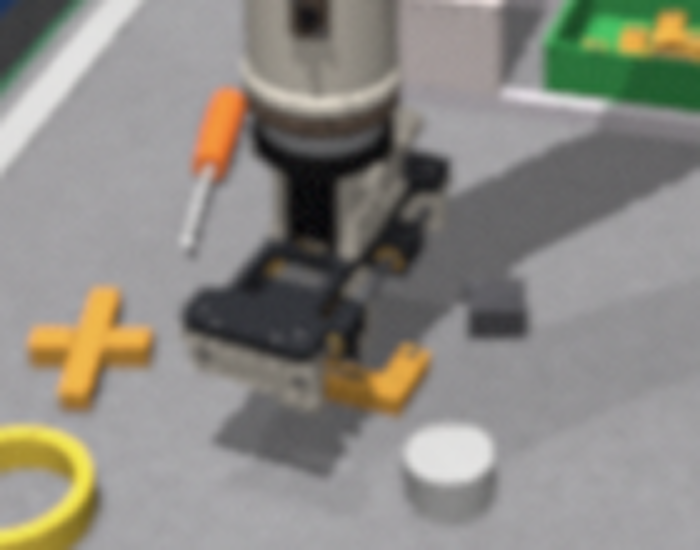

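View pics/w27.png

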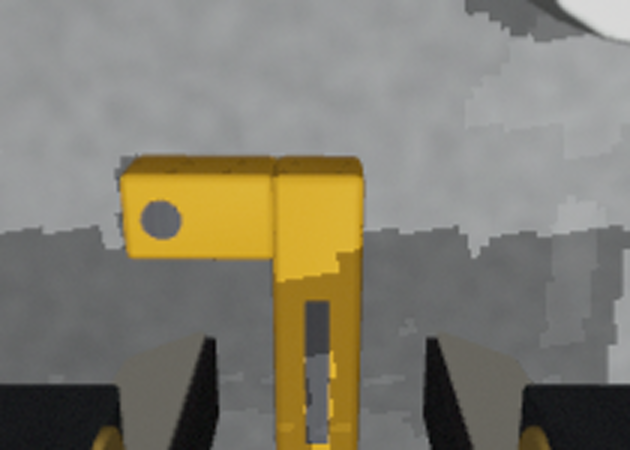

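Request:
send_rows([
  [0.5,0,0.05,0,0],
  [0,0,0.05,0,0],
  [0,0,0.05,0,0],
  [0,0,0.05,0,0],
  [0,0,0.05,0,0],
  [0,0,0.05,0,0],
  [0,0,0.05,0,0],
  [0,0,0.05,0,0],
])

```text
time_s: 44.55
position: [0.6239, 0.0081, -0.0349]
ee_rot: [-1.579, -0.062, -0.162]
wrist_force: [-0.2, -0.3, 0.8]
grip_width: 0.0173
```

```bash
python3 go.py
```

```text
t 44.55 p [ 0.6239  0.0081 -0.0349] psi -9.3 grip 0.0173 F [-0.2 -0.3  0.8] q7 0.63 q [ 0.57  0.89 -0.9   1.8   0.95  0.88]
axis y [ 0.06  -0.018 -0.998]
```

Firm grip now: 17.3 mm and no upward push. Lifting. The arm's underside is now at reported z plus about 35 mm.

Request:
send_rows([
  [0,0,-0.7,0,0],
  [0,0,-1.7,0,0],
  [0,0,-2.8,0,0],
  [0,0,-3.6,0,0],
  [0,0,-3.6,0,0],
])

```text
time_s: 45.18
position: [0.617, 0.0113, 0.1114]
ee_rot: [-1.578, -0.066, -0.162]
wrist_force: [0.2, -0.2, -1.4]
grip_width: 0.0174
```

```bash
python3 go.py .458 .354 .11 0
```

```text
t 45.17 p [0.617  0.0113 0.1114] psi -9.3 grip 0.0174 F [ 0.2 -0.2 -1.4] q7 0.75 q [ 0.68  0.71 -1.08  1.76  0.75  1.07]
shift [-5.3  -0.37  7.81] spin -1.16 or 43.84 -46.16
axis y [ 0.064 -0.018 -0.998]
```

Request:
send_rows([
  [0,-0.7,-0.05,0.8,-0.2],
  [0,-1.5,-0.1,1.8,-0.3],
  [0,-2.2,-0.15,2.9,-0.5],
  [0,-2.9,-0.2,4,-0.7],
  [0,-3.6,-0.25,5.1,-0.8],
  [0,-4.3,-0.3,6.2,-1],
  [0,-4.9,-0.35,7.2,-1.1],
  [0,-4.9,-0.35,7.2,-1.1],
])

```text
time_s: 46.18
position: [0.4659, 0.3319, 0.1096]
ee_rot: [-1.586, -0.062, -0.0]
wrist_force: [-0.1, 0.1, -1.8]
grip_width: 0.0174
```

```bash
python3 go.py .458 .354 .08 0
```

```text
t 46.17 p [0.4659 0.3319 0.1096] psi -0.0 grip 0.0174 F [-0.1  0.1 -1.8] q7 0.27 q [ 0.11  0.67 -1.11  1.85  0.76  1.07]
shift [-0.24  0.72  0.56] spin -0.0 or 45.0 -45.0
axis y [ 0.062 -0.015 -0.998]
```

Request:
send_rows([
  [0,-0.24,0.4,0.56,0],
  [0,-0.24,0.72,0.56,0],
  [0,-0.24,0.72,0.56,0],
])

```text
time_s: 46.55
position: [0.4579, 0.3515, 0.0779]
ee_rot: [-1.589, -0.06, -0.001]
wrist_force: [-0.5, -0.2, -0.4]
grip_width: 0.0177
```

```bash
python3 - <<'E'
from h import *
c=ctrl.camera("wrist"); cv2.imwrite("pics/w28.png",c["image"][:,:,::-1])
E
python3 go.py .458 .354 -.005 0
```

```text
t 46.6 p [0.4584 0.352  0.0788] psi -0.1 grip 0.0175 F [-1.   0.3 -0.5] q7 0.2 q [ 0.04  0.71 -1.06  1.85  0.8   1.04]
shift [-0.14  2.09  0.09] spin -0.01 or 44.99 -45.01
axis y [ 0.061 -0.017 -0.998]
```

View pics/w28.png

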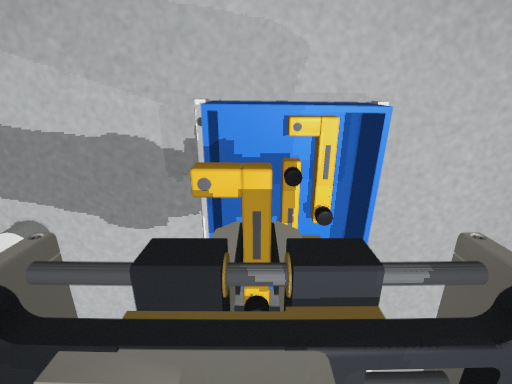

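Request:
send_rows([
  [0,-0.1,0.9,0.2,0],
  [0,-0.1,1.6,0.21,0],
  [0,-0.1,1.88,0.21,0],
  [0,-0.1,1.88,0.21,0],
  [0.28,-0.1,1.88,0.21,0],
  [0.28,-0.1,1.88,0.21,0],
  [0.28,-0.05,1,0.2,0],
  [0.28,0,-0.3,0.2,0],
])

```text
time_s: 47.6
position: [0.4572, 0.3595, 0.0911]
ee_rot: [-1.589, -0.059, -0.001]
wrist_force: [1.0, 0.4, 0.2]
grip_width: 0.0259
```

```bash
python3 - <<'E'
from h import *
o=ctrl.observe(); print(o["wrist_force"],o["grip_width"])
c=ctrl.camera("wrist"); cv2.imwrite("pics/w29.png",c["image"][:,:,::-1])
E
python3 go.py
```

```text
[1.01296393 0.4169703  0.21852741] 0.025900577857429212
t 47.65 p [0.4595 0.364  0.0988] psi -0.0 grip 0.0258 F [0.7 2.  4.6] q7 0.21 q [ 0.03  0.69 -1.08  1.82  0.78  1.06]
axis y [ 0.067 -0.012 -0.998]
```

View pics/w29.png

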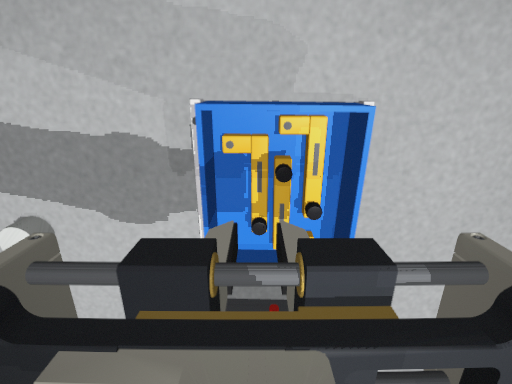

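All three left-hand arms are in the blue bin and all three right-hand arms are in the green, so the sorting is complete. Now I'll push the blue bin home: shut fingers behind its near wall (x ≈ 0.376).

```bash
python3 - <<'E'
from h import *
c=ctrl.camera("top"); crop(c,55,295,85,280,3,"pics/t29.png")
E
python3 go.py .325 .379 .1 0 .325 .379 -.018 0
```

```text
t 47.7 p [0.46   0.3641 0.0968] psi -0.1 grip 0.0257 F [0.7 1.4 0.7] q7 0.21 q [ 0.03  0.7  -1.08  1.83  0.78  1.06]
shift [-3.36 -0.31  0.36] spin -0.01 or 44.99 -45.01
shift [-3.56  2.63  0.4 ] spin -0.01 or 44.99 -45.01
axis y [ 0.068 -0.011 -0.998]
```

View pics/t29.png

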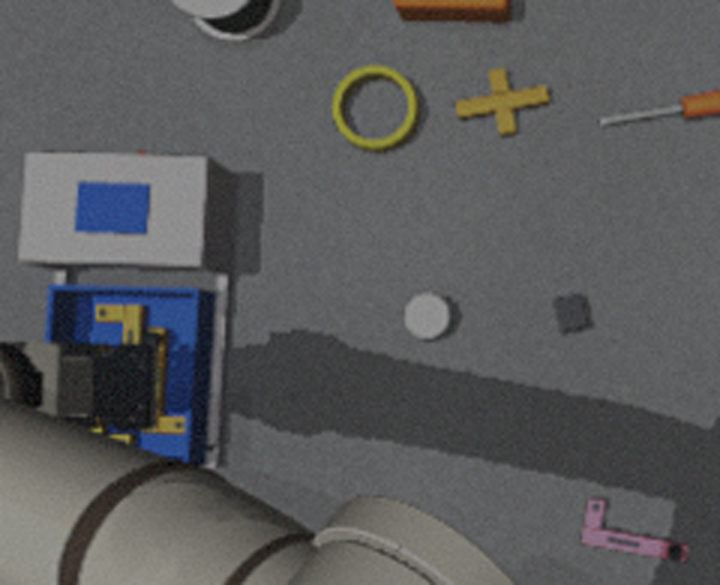

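Request:
send_rows([
  [0,-0.6,-0.1,0.1,0],
  [0,-1.3,-0.2,0.2,0],
  [0,-2,-0.3,0.3,0],
  [0,-2.7,-0.31,0.36,0],
  [0,-3.36,-0.31,0.36,0],
  [0,-3.36,-0.31,0.36,0],
  [0,-3.36,-0.31,0.36,0],
])

```text
time_s: 48.58
position: [0.3252, 0.3787, 0.0998]
ee_rot: [-1.582, -0.068, -0.001]
wrist_force: [0.4, 0.4, -0.1]
grip_width: 0.0005
```

```bash
python3 go.py .325 .379 -.018 0
python3 - <<'E'
from h import *
c=ctrl.camera("side"); cv2.imwrite("pics/s30.png",c["image"][:,:,::-1])
c=ctrl.camera("wrist"); cv2.imwrite("pics/w30.png",c["image"][:,:,::-1])
E
```

```text
t 48.58 p [0.3252 0.3787 0.0998] psi -0.0 grip 0.0005 F [ 0.4  0.4 -0.1] q7 -0.01 q [-0.05  0.57 -1.16  2.02  0.72  0.98]
shift [-0.21  2.94  0.04] spin -0.0 or 45.0 -45.0
axis y [ 0.068 -0.011 -0.998]
```

View pics/s30.png

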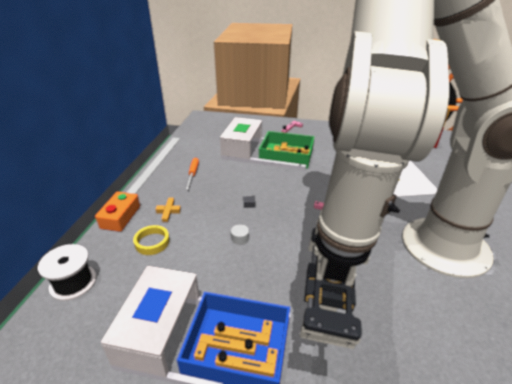

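The gripper is clear behind the blue bin's near wall. Lowering.

Request:
send_rows([
  [0,-0.05,0.9,0,0],
  [0,-0.1,1.8,0,0],
  [0,-0.2,2.6,0.04,0],
  [0,-0.2,2.92,0.04,0],
  [0,-0.2,2.92,0.04,0],
])

```text
time_s: 49.3
position: [0.3258, 0.3789, -0.0177]
ee_rot: [-1.582, -0.067, -0.003]
wrist_force: [0.1, -0.2, 0.5]
grip_width: 0.0004
```

```bash
python3 go.py .355 .379 -.018 0  .415 .379 -.018 0
python3 - <<'E'
from h import *
c=ctrl.camera("side"); crop(c,170,370,230,384,4,"pics/s31.png")
E
```

```text
t 49.3 p [ 0.3258  0.3789 -0.0177] psi -0.1 grip 0.0004 F [ 0.1 -0.2  0.5] q7 -0.2 q [-0.21  0.73 -0.94  2.08  0.96  0.81]
shift [0.73 0.06 0.01] spin -0.02 or 44.98 -45.02
shift [2.22 0.16 0.01] spin -0.02 or 44.98 -45.02
axis y [ 0.067 -0.011 -0.998]
```

View pics/s31.png

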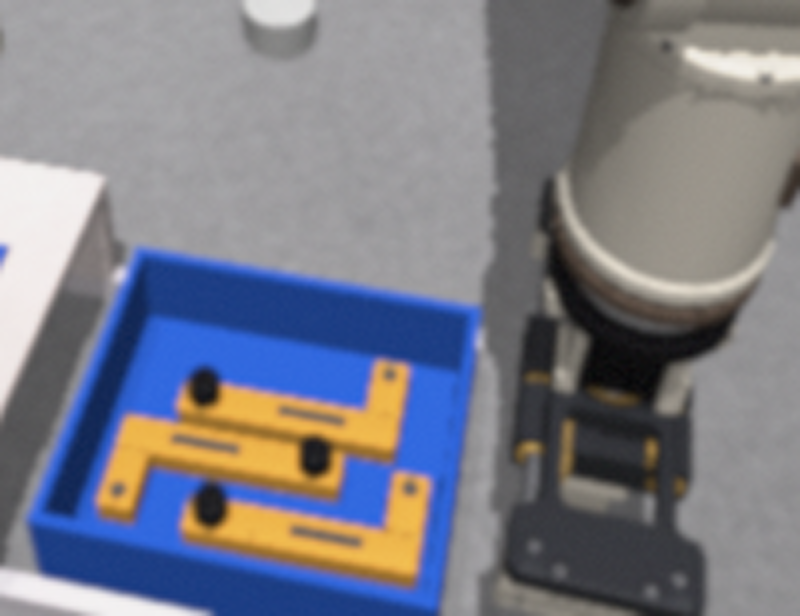

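All three arms are flat. Pushing forward at a moderate pace.

Request:
send_rows([
  [0,0.25,0.02,0,0],
  [0,0.5,0.04,0,0],
  [0,0.75,0.06,0,0],
  [0,1,0.07,0,0],
  [0,1.25,0.08,0,0],
  [0,1.5,0.1,0,0],
  [0,1.75,0.12,0,0],
  [0,2,0.14,0,0],
])

```text
time_s: 50.35
position: [0.4024, 0.3805, -0.0169]
ee_rot: [-1.58, -0.063, 0.0]
wrist_force: [-10.3, -0.6, 8.4]
grip_width: 0.0004
```

```bash
python3 go.py .43 .379 -.018 0
```

```text
t 50.35 p [ 0.4024  0.3805 -0.0169] psi 0.0 grip 0.0004 F [-10.3  -0.6   8.4] q7 -0.03 q [-0.14  0.79 -0.93  1.95  0.94  0.86]
shift [ 0.69  0.07 -0.04] spin 0.0 or 45.0 -45.0
axis y [ 0.063 -0.009 -0.998]
```

Request:
send_rows([
  [0,0.2,0.01,0,0],
  [0,0.4,0.02,0,0],
  [0,0.6,0.03,0,0],
  [0,0.6,0.03,0,0],
])

```text
time_s: 50.85
position: [0.4253, 0.3809, -0.0168]
ee_rot: [-1.579, -0.061, 0.001]
wrist_force: [-3.9, -0.1, 1.2]
grip_width: 0.0004
```

```bash
python3 go.py .45 .379 -.018 0
python3 - <<'E'
from h import *
c=ctrl.camera("side"); crop(c,90,330,230,384,3,"pics/s32.png")
E
```

```text
t 50.85 p [ 0.4253  0.3809 -0.0168] psi 0.0 grip 0.0004 F [-3.9 -0.1  1.2] q7 0.02 q [-0.12  0.81 -0.93  1.91  0.94  0.88]
shift [ 0.61  0.07 -0.05] spin 0.0 or 45.0 -45.0
axis y [ 0.061 -0.009 -0.998]
```

View pics/s32.png

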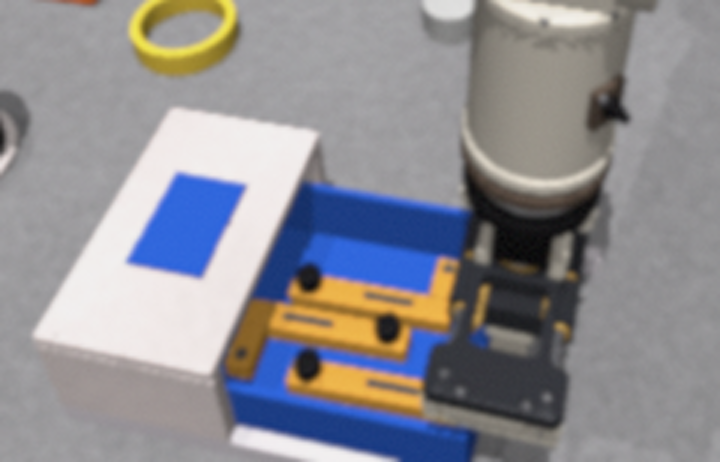

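The bin is sliding under the hood. Continuing in small steps.

Request:
send_rows([
  [0,0.15,0.01,0,0],
  [0,0.3,0.02,0,0],
  [0,0.45,0.03,0,0],
  [0,0.6,0.04,0,0],
  [0,0.6,0.04,0,0],
])

```text
time_s: 51.52
position: [0.4466, 0.3817, -0.0168]
ee_rot: [-1.579, -0.058, 0.002]
wrist_force: [-9.1, 0.4, 5.7]
grip_width: 0.0007
```

Request:
send_rows([
  [0,0.12,0.01,0,0],
  [0,0.24,0.02,0,0],
  [0,0.36,0.03,0,0],
  [0,0.36,0.03,0,0],
])

```text
time_s: 52.02
position: [0.4462, 0.3818, -0.0175]
ee_rot: [-1.584, -0.041, 0.009]
wrist_force: [-33.7, -7.7, 26.6]
grip_width: 0.0005
```

Stalled at x=0.446 with 34 N. I'll ease off and check the tell-tale pin.

Request:
send_rows([
  [0,-0.1,0,0,0],
  [0,-0.25,0,0,0],
  [0,-0.6,0,0,0],
  [0,-1,0,0,0],
])

```text
time_s: 52.52
position: [0.4063, 0.3812, -0.0192]
ee_rot: [-1.584, -0.041, 0.008]
wrist_force: [-0.5, 0.8, -0.0]
grip_width: 0.0003
```

```bash
python3 go.py
python3 - <<'E'
from h import *
c=ctrl.camera("side"); crop(c,90,330,230,384,3,"pics/s33.png")
c=ctrl.camera("top"); crop(c,55,155,110,250,4,"pics/t33.png")
E
```

```text
t 52.52 p [ 0.4063  0.3812 -0.0192] psi 0.5 grip 0.0003 F [-0.5  0.8 -0. ] q7 0.01 q [-0.13  0.82 -0.94  1.93  0.92  0.88]
axis y [ 0.041 -0.013 -0.999]
```

View pics/s33.png

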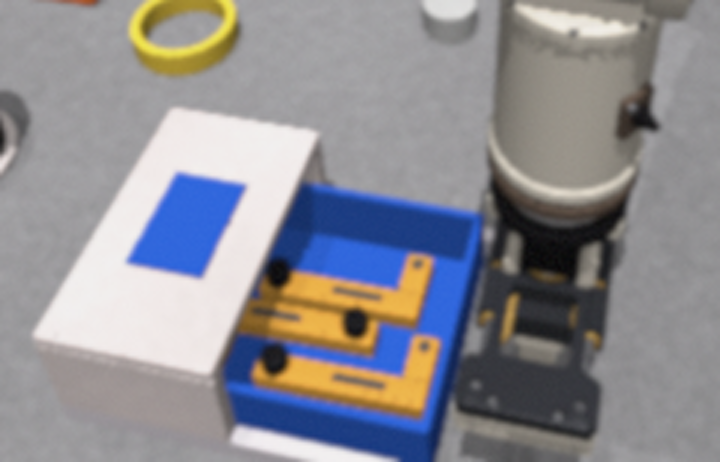

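View pics/t33.png

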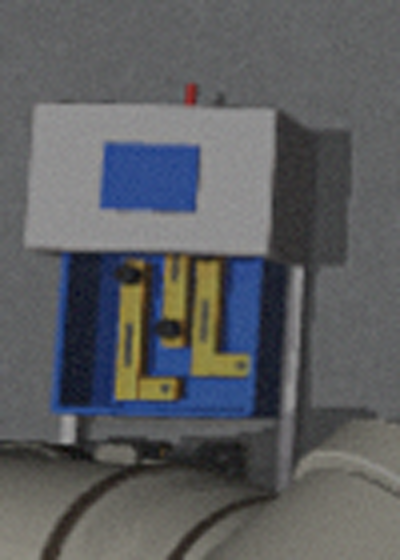

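The red pin now stands about 5 px (≈15 mm) out behind the hood, so the blue bin is home. Next: lift, then cross over to the green bin by way of x≈0.45.

```bash
python3 go.py .406 .381 .11 .5 .45 .05 .11 -100
```

```text
t 52.62 p [ 0.4038  0.3815 -0.0192] psi 0.7 grip 0.0006 F [ 0.3 -0.1  0.7] q7 0.02 q [-0.13  0.81 -0.94  1.93  0.92  0.88]
shift [ 0.18 -3.22 -0.06] spin 0.02 or 45.02 -44.98
shift [ 1.18 -3.07 -8.34] spin 12.59 or 57.59 -32.41
axis y [ 0.04  -0.013 -0.999]
```

Request:
send_rows([
  [0,0,-1,0,0],
  [0,0,-2.3,0,0],
  [0,0,-3.2,-0.1,0],
  [0,0.2,-3.2,-1.1,1.3],
  [0,0.4,-3.2,-2.3,2.6],
  [0,0.6,-3.2,-3.6,3.9],
  [0,0.8,-3.2,-4.9,5.2],
  [0,1,-3.2,-6.2,6.5],
])

```text
time_s: 53.62
position: [0.4422, 0.1338, 0.1141]
ee_rot: [-1.547, -0.036, -0.902]
wrist_force: [0.8, -0.3, 0.2]
grip_width: 0.0005
```

```bash
python3 go.py .46 -.15 .11 -110
```

```text
t 53.62 p [0.4422 0.1338 0.1141] psi -51.7 grip 0.0005 F [ 0.8 -0.3  0.2] q7 -0.13 q [ 0.51  0.38 -1.04  2.09  0.47  0.87]
shift [ 5.84  0.22 -4.05] spin 7.29 or 52.29 -37.71
axis y [ 0.041 -0.014 -0.999]
```

Request:
send_rows([
  [0,0.8,0,-0.6,1.1],
  [0,1.6,0.1,-1.1,2.2],
  [0,2.4,0.1,-1.7,3.3],
  [0,3.2,0.1,-2.2,4.4],
  [0,4,0.2,-2.8,5.5],
  [0,4.8,0.2,-3.3,6.6],
  [0,5.5,0.2,-3.8,7.7],
  [0,5.84,0.2,-4.05,8.5],
])

```text
time_s: 54.62
position: [0.4602, -0.1527, 0.111]
ee_rot: [-1.527, 0.008, -2.095]
wrist_force: [1.3, 0.5, 0.9]
grip_width: 0.0004
```

```bash
python3 go.py .322 -.387 .10 -183.5
```

```text
t 54.62 p [ 0.4602 -0.1527  0.111 ] psi -120.0 grip 0.0004 F [1.3 0.5 0.9] q7 -0.53 q [ 0.87  0.32 -0.7   2.06  0.3   0.81]
shift [ 6.8   0.22 -0.07] spin 7.93 or 52.93 -37.07
axis y [ 0.041 -0.015 -0.999]
```

Request:
send_rows([
  [0,0.9,0.02,0,1.1],
  [0,1.8,0.05,0,2.2],
  [0,2.7,0.1,0,3.3],
  [0,3.6,0.1,0,4.4],
  [0,4.5,0.15,0,5.5],
  [0,5.4,0.2,0,6.6],
  [0,6.3,0.2,-0.07,7.7],
  [0,6.8,0.22,-0.07,7.9],
])

```text
time_s: 55.62
position: [0.3207, -0.3886, 0.1001]
ee_rot: [-1.557, 0.042, 3.083]
wrist_force: [0.2, 0.5, 0.5]
grip_width: 0.0004
```

```bash
python3 go.py .322 -.387 .10 -183.5
python3 - <<'E'
from h import *
c=ctrl.camera("wrist"); cv2.imwrite("pics/w34.png",c["image"][:,:,::-1])
E
```

```text
t 55.62 p [ 0.3207 -0.3886  0.1001] psi 176.6 grip 0.0004 F [0.2 0.5 0.5] q7 -0.92 q [ 1.16  0.32 -0.37  2.03  0.14  0.78]
shift [-0.03  0.   -0.04] spin 45.02 or 90.02 0.02
axis y [ 0.041 -0.016 -0.999]
```

View pics/w34.png

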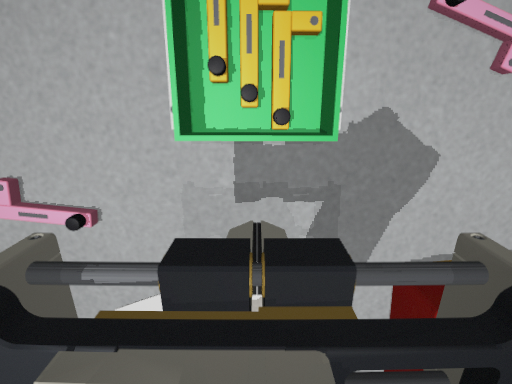

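The gripper is centred behind the green bin: its near wall is at columns 177–337 and the fingers at 257. Lower, then push along tool -x.

Request:
send_rows([
  [0,0,0.9,0,0],
  [0,0.05,1.8,0,0],
  [0,0.1,2.6,0,0],
  [0,0.1,2.95,0,0],
  [0,0.1,2.95,0,0],
])

```text
time_s: 56.3
position: [0.3209, -0.3911, -0.0186]
ee_rot: [-1.558, 0.041, 3.083]
wrist_force: [0.8, -0.2, -0.6]
grip_width: 0.0003
```

```bash
python3 go.py .401 -.392 -.018 -183.5
```

```text
t 56.3 p [ 0.3209 -0.3911 -0.0186] psi 176.7 grip 0.0003 F [ 0.8 -0.2 -0.6] q7 -1.01 q [ 1.09  0.53 -0.3   2.08  0.26  0.53]
shift [-2.    0.07 -0.1 ] spin 45.02 or 90.02 0.02
axis y [ 0.04  -0.015 -0.999]
```

Request:
send_rows([
  [0,-0.25,0.01,-0.02,0],
  [0,-0.5,0.02,-0.04,0],
  [0,-0.75,0.03,-0.05,0],
  [0,-1,0.04,-0.06,0],
  [0,-1.25,0.05,-0.07,0],
  [0,-1.5,0.06,-0.08,0],
  [0,-1.75,0.07,-0.09,0],
  [0,-2,0.07,-0.1,0],
])

```text
time_s: 57.3
position: [0.3981, -0.3916, -0.0189]
ee_rot: [-1.559, 0.036, 3.082]
wrist_force: [-2.9, 0.1, -2.3]
grip_width: -0.0001
```

Request:
send_rows([
  [0,-0.15,0,0,0],
  [0,-0.3,0.01,0,0],
  [0,-0.45,0.01,0,0],
  [0,-0.5,0.02,0,0],
])

```text
time_s: 57.8
position: [0.417, -0.3926, -0.0194]
ee_rot: [-1.56, 0.034, 3.081]
wrist_force: [-8.3, 0.7, 5.9]
grip_width: 0.0004
```

Request:
send_rows([
  [0,-0.15,0,0,0],
  [0,-0.3,0.01,0,0],
  [0,-0.4,0.01,0,0],
  [0,-0.4,0.02,0,0],
])

```text
time_s: 58.3
position: [0.4324, -0.3936, -0.0197]
ee_rot: [-1.56, 0.032, 3.081]
wrist_force: [-5.6, 0.7, 3.9]
grip_width: 0.0004
```

```bash
python3 go.py
python3 - <<'E'
from h import *
c=ctrl.camera("top"); crop(c,310,410,110,250,4,"pics/t35.png")
E
```

```text
t 58.3 p [ 0.4324 -0.3936 -0.0197] psi 176.5 grip 0.0004 F [-5.6  0.7  3.9] q7 -1.15 q [ 0.92  0.63 -0.28  1.88  0.26  0.63]
axis y [ 0.032 -0.013 -0.999]
```

View pics/t35.png

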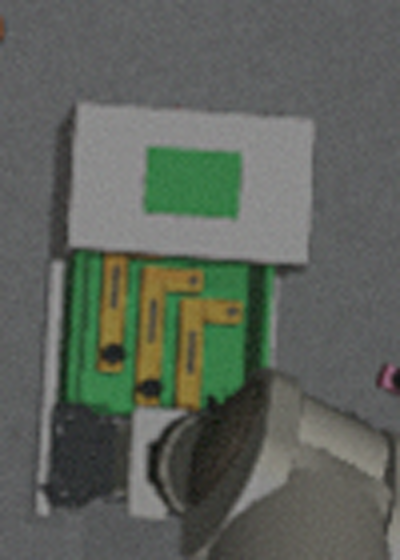

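The green bin is sliding in. Its pin is not out yet, so I keep pushing.

Request:
send_rows([
  [0,-0.15,0,0,0],
  [0,-0.3,0.01,0,0],
  [0,-0.4,0.01,0,0],
  [0,-0.4,0.02,0,0],
])

```text
time_s: 58.85
position: [0.4473, -0.3948, -0.02]
ee_rot: [-1.56, 0.031, 3.081]
wrist_force: [-6.0, -0.1, 4.9]
grip_width: 0.0001
```

Request:
send_rows([
  [0,-0.15,0,0,0],
  [0,-0.3,0.01,0,0],
  [0,-0.35,0.01,0,0],
  [0,-0.35,0.02,0,0],
])

```text
time_s: 59.35
position: [0.4511, -0.3955, -0.0213]
ee_rot: [-1.562, 0.015, 3.077]
wrist_force: [-22.2, 4.0, 19.1]
grip_width: 0.0005
```

Request:
send_rows([
  [0,-0.15,0,0,0],
  [0,-0.3,0,0,0],
  [0,-0.35,0,0,0],
  [0,-0.35,0,0,0],
])

```text
time_s: 59.85
position: [0.4497, -0.3954, -0.0225]
ee_rot: [-1.567, -0.009, 3.072]
wrist_force: [-33.8, 6.9, 25.7]
grip_width: 0.0005
```

Request:
send_rows([
  [0,0.1,0,0,0],
  [0,0.3,0,0,0],
  [0,0.7,0,0,0],
  [0,1.2,-0.3,0,0],
  [0,1.4,-1.3,0,0],
  [0,1.4,-2.5,0,0],
  [0,1.4,-3.5,0,0],
  [0,1.4,-3.5,0,0],
])

```text
time_s: 60.85
position: [0.3978, -0.3931, 0.1218]
ee_rot: [-1.562, -0.003, 3.073]
wrist_force: [-0.5, -0.7, -0.1]
grip_width: 0.0003
```

```bash
python3 go.py
python3 - <<'E'
from h import *
c=ctrl.camera("top"); cv2.imwrite("pics/t36a.png",c["image"][:,:,::-1]); crop(c,310,410,110,250,4,"pics/t36.png"); crop(c,55,155,110,250,4,"pics/t37.png")
c=ctrl.camera("side"); cv2.imwrite("pics/s36.png",c["image"][:,:,::-1])
E
```

```text
t 60.85 p [ 0.3978 -0.3931  0.1218] psi 176.1 grip 0.0003 F [-0.5 -0.7 -0.1] q7 -1.06 q [ 1.    0.4  -0.34  1.85  0.17  0.92]
axis y [-0.004 -0.009 -1.   ]
```

View pics/t36.png

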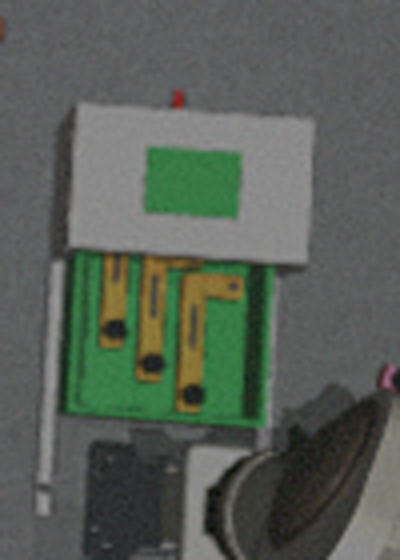

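View pics/t37.png

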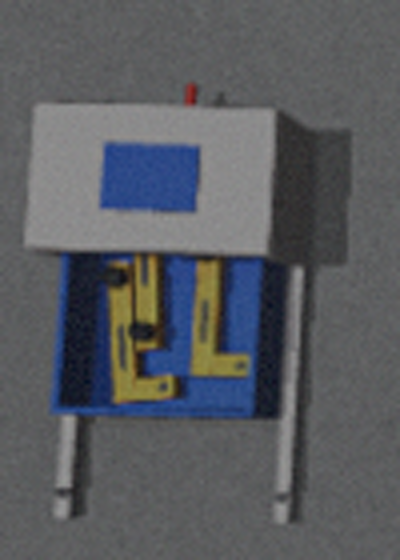

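View pics/s36.png

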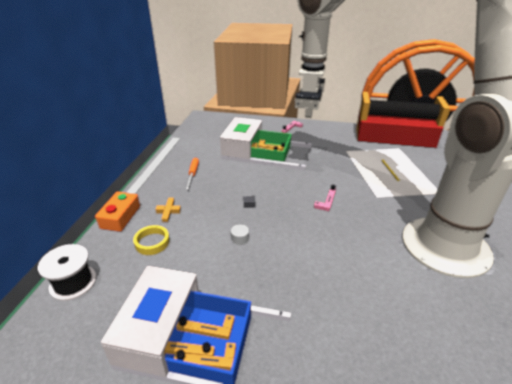

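Both pins are out, and the blue arms were nudged slightly but are still inside. To measure pin travel I'll compare against the first picture.

Run:
```python
from h import *
a=cv2.imread("pics/top0.png").astype(int); b=cv2.imread("pics/t36a.png").astype(int)
for n,u in (("blue",range(99,106)),("green",range(351,358))):
    for im in (a,b):
        r=(im[...,2]-(im[...,0]+im[...,1])/2)[128:142,u.start:u.stop]
        print(n,r.max(1).round().astype(int).tolist())
c=ctrl.camera("top")
for x in(.69,.705): print([np.round(w2px(c,[x,y,.03]),1).tolist() for y in(.38,-.41)])
# bin near edges now
g=lambda u0,v0,x,y:(u0+x/4-.4,v0+y/4-.4)
print(px2w(c,*g(55,110,150,412),.055),px2w(c,*g(310,110,165,418),.055))
```

```text
blue [2, 2, 0, 0, 0, -2, 0, 34, 25, 5, 1, 0, 2, 2]
blue [0, 0, 16, 70, 90, 86, 94, 88, 36, 4, 2, 2, 1, 2]
green [0, 2, 0, 0, 0, 2, -1, 2, 10, 11, 2, 2, 2, 2]
green [-1, 0, 0, 1, 35, 84, 96, 102, 91, 32, 2, 2, 4, 2]
[[101.4, 138.5], [352.7, 142.1]]
[[101.7, 133.8], [352.7, 137.4]]
[0.45691694 0.38472772 0.055     ] [ 0.46246422 -0.39609374  0.055     ]
```

Measured against the first picture, the pins have moved about 14.5 mm (blue) and 13.8 mm (green), and both bins stalled rigidly at 34 N. All six arms are in their bins and the gripper is clear, so I'm handing in.

```bash
python3 -c "
from workcell import ctrl; print(ctrl.finish_job())"
```

```text
the job is handed in; nothing more can be done
None
```

I sorted all six guide arms, pushed both bins home and handed the job in at about 61 s. The three left-hand arms are in the blue bin and the three right-hand arms are in the green bin. The hand-in reports no verdict.

**Last checks**
- **Bins:** both stopped rigidly at about 34 N. Compared with the first picture, the tell-tale pins had moved about 14.5 mm (blue) and 13.8 mm (green), give or take about 1 mm; more than 12 mm is required.
- **Arms:** all six lay in their own bins. One blue-bin arm had shifted slightly after the push but was still inside.
- **Other things:** in the last pictures the tin, gauge block, cross guide, screwdriver and tape looked unmoved. I checked this by eye and did not measure it.
- **Robot:** the gripper was clear of everything.

**What went wrong or disagreed**
- **Fingertip height:** the fingertips sit roughly 20 to 35 mm higher than the reported TCP height suggests. The first grasp closed on air above the bar, and one later grasp slipped off; both worked when I gripped deeper.
- **Tool tilt:** the tool built up as much as 4° of tilt over the run, with no visible harm.

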